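Pin a flange in the welding fixture and set its clamp screw a quarter turn off its seat

TASK

Take the slim locating pin out of the rack and push it down through the hole in the flange on the welding fixture until the shoulder of its head rests on the flange. Then turn the fixture's thumbscrew clockwise until it seats, back it off a quarter turn so that the flange can grow with the heat, and finish while still gripping the thumbscrew there. Leave the thick pin and the other things on the table where they are.

Things in the scene. Friction and masses are not known exactly. Their poses are not given: they have to be found in the camera images.
- slim_pin_head (a point): centre of the slim steel pin's head. The pin stands upright in either of the rack's two holes: shank 12 mm diameter, 40 mm long, chamfered foot; cylindrical head 22 mm diameter, 44 mm high, dark band near its top; about 160 g. This point is on the axis, 22 mm above the shoulder (head's underside), z up along the pin. In the rack the shoulder is 20 mm above the rack's top, 60 mm above the table
- slim_pin_shoulder (a point): the slim pin's axis at the underside of its head, 40 mm above the foot and 22 mm below slim_pin_head
- thick_pin_head (a point): centre of the head of the other pin in the rack, with a thicker head (34 mm diameter, 44 mm high) and a 16 mm shank that does not fit the flange; 110 mm from the slim pin. Leave it alone
- rack: fixed grey steel block, 70 x 180 x 40 mm (x, y, z), origin at the centre of its underside, with two upright blind holes 20 mm deep, 55 mm either side of its centre along its y axis, in which the two pins stand loosely (18 mm holes). Its place and yaw vary
- fixture: fixed welding fixture, left or right of the rack; origin on the table below the flange's middle. Grey riser 33 mm high (x -60 to 100, y -125 to 125 mm) carries a steel flange 80 x 220 x 12 mm, top at 45 mm, its hole at x 0, y -60 mm. At y 60 mm a grey post (x 60 to 90 mm) carries an arm 40 mm wide reaching to x -25 mm, top at 100 mm; the thumbscrew stands in it at x 0, y 60 mm
- hole (a point): centre of the mouth of the flange's hole, on the flange's top, 45 mm above the table: a round upright hole of 14 mm diameter with a 3 mm chamfer, going right through flange and riser (15 mm in the riser), dark inside. z up
- paddle (a point): centre of the thumbscrew's flat steel paddle, on the screw's upright axis, 129 mm above the table: 38 mm long (this point's x axis), 9 mm thick (y axis), 32 mm high, lower edge 13 mm above the clamp arm's top. Pinch it across its thickness from above. It turns with the screw; the screw does not noticeably rise or fall
- thumbscrew (a joint): thumbscrew angle, rad; grows as it is turned clockwise seen from above (tightening). It seats against a hard stop at 3.50; a quarter turn is 1.57 rad, so backed off a quarter turn it reads about 1.93. Starts between 1.3 and 2.7. Turns with about 0.06 N m of friction and stays where it is left
- screwdriver: screwdriver lying at the table's far side, 180 mm long; bystander
- spray_can: plain closed metal can, silver-white, standing at the table's far side, 54 mm diameter, 150 mm high, origin at its underside; bystander
- angle_offcut: offcut of steel angle, 40 x 120 x 40 mm, lying at the table's far side; bystander

How it is judged:
By the outcome, as a careful person would: the job done as asked, in the order asked, and still so for the second after the job is handed in, while the arm keeps its last pose, push and grip.
It also fails if it takes over 72 s, if anything falls off the work surface, if the arm or the gripper's body presses on something with over 40 N, if the wrist force passes 120 N, or if a joint passes its speed limit or range.

ROBOT

A 6-joint arm with a two-finger parallel gripper is mounted at the origin on the work surface. World frame = base frame: x ahead of the robot, y to its left, z up, the work surface at z = 0. Lengths are in m, angles in rad, forces in N, time in s.
With the tool pointing down it reaches from about 0.225 to 0.875 m from the base axis. Payload 3.4 kg.
Tool frame: the origin (TCP) lies at the very end of the fingers, on their centre line; the grasp point (between the pads) lies 19 mm behind it; x points along the fingers, z is the direction in which the jaws open and shut, and the axes are right-handed (so a half turn about x gives the same grasp; the last joint's range is limited). The gripper opens to 85 mm and grips with 20 to 120 N. Pads are 22 mm wide; open, the fingers measure 114 mm over their backs; the gripper's body (76 mm by 85 mm) begins 54 mm behind the grasp point. The pads swing forward as they close: fully open they stand 13 mm farther back than shut.
Start: joints at [-1.393, 0.276, 1.505, -0, 1.361, -0.121], TCP at [0.169, -0.55, 0.231] pointing down, gripper open.
Joint ranges: [-2.89, 2.89], [-0.75, 2.08], [0.22, 2.7], [-1.18, 4.32], [0.11, 2.71], [-2.7, 2.7]. Speed limits (rad/s): [2.57, 2.57, 3.14, 3.14, 3.14, 3.14].

INTERFACE

Orientations are given as a unit quaternion [w, x, y, z].
In Python, from rig import manip, viewer, finder gives the robot as it stands.
- The arm moves only by the tool move_arm, never from a script. Its argument "rows" is a list of rows, each a list of 3 entries, a list of its own where there are three numbers: the shift along the tool's x, y, z in mm, then the turn about the tool's x in rad, then the finger opening in mm, from 0 to 85.4. A call has 1 to 8 rows; each row is the pose to reach, as a shift and turn from the pose measured when the call began, along the tool's axes at that moment; what a row does not reach only later rows make up. A row lasts 1/12 s, in which the tool goes at most 41.7 mm and 7.16 degrees, less where a joint would pass 70% of its speed; a pose out of reach is approached as far as the arm can. A call with a gripper value outside its range is refused whole. The fingers move at their own pace and stop on an object; "force" is the grip in N (left out, the last holds). Time passes only in rows, so rows that repeat a pose let the fingers close. It gives the time, the measured TCP pose, the force and the opening at its end, in the units of the state.
- manip.get_state(): the state, without advancing time (a new reading comes with each control period).
- viewer.get_image(name): name is "scene" or "side" or "wrist"; returns the picture (384x512x3 uint8, red, green, blue); there is no depth.
- viewer.get_calibration(name): a dict with "mtx" (3x3 intrinsics, pixels), "R" (3x3) and "t" (3): a world point X has camera coordinates R X + t. Camera axes: x right, y down, z forward; pixel columns grow to the right and rows downward; lengths in m; the calibration is good to about 2 mm. A picture is of the moment at which its call begins: read the wrist's pose just before it. get_calibration takes no time and is no camera call; for the wrist camera it gives the pose at the moment of the call.
- manip.sign_off(): hands the job in, once; it reports no verdict.
Trained networks look in the newest picture that a camera, given by its name, has taken for a name from the list of things; names that differ only in an ending like _2 or _b are one class to them, and where a whole thing is asked for, a point or a joint stands for the part that bears it (a point fixed in the world has none). Each returns a list of dicts, best first, with "score" (0 to 1); they miss things now and then, are a little off and sometimes report something else, mostly with a low value. They report only what shows in the picture. A call takes as long as a camera call.
- finder.look_for(target, camera): "centre" ([column, row] in pixels, amid what is visible of it).
- finder.trace(target, camera): "mask" (384x512 bool, what is visible of it) and "centre" ([column, row] in pixels, amid what is visible of it).
The state is a dict: "clock": time; "qpos": joint angles; "qd": joint speeds; "effort": joint torques, N m; "position": TCP position; "ee_rot": TCP orientation; "contact_force": force on the tool from outside, world axes, zero at the start; "moment": the same for the moment, N m; "width": finger opening in m.
Only numpy, scipy, OpenCV 4.12 (cv2) and the standard library are available. Lean on these libraries where they do the work, as an engineer would, in place of code of your own. Each camera call takes 0.05 s, during which the arm holds its last target.

## Working session

There is one attempt and no reset: what is moved stays moved. The work goes in short steps, Python scripts to look and compute and a tool call to move; the robot and the scene stay as the last step left them, time stands still between calls to the robot, and variables do not carry over. Pictures are saved under pics/ and viewed, and the job is handed in when it is done.

Besides the shell and the picture viewer there is one more tool, called after "Call:" as name([rows], argument=value, ...), one row to a line, values as JSON. move_arm: Moves the arm, as the interface text tells. Its arguments: {"type":"object","properties":{"rows":{"type":"array"},"force":{"type":"number"}},"required":["rows"]}

```bash
ls; mkdir -p pics
python3 - <<'E'
from rig import manip, viewer, finder
import cv2,numpy as np
np.set_printoptions(precision=4,suppress=True)
s=manip.get_state()
for k,v in s.items(): print(k,np.round(v,4))
for n in ["scene","side","wrist"]:
    im=viewer.get_image(n); cv2.imwrite(f"pics/a_{n}.png",im[:,:,::-1])
    c=viewer.get_calibration(n); print(n,c)
E
```

```text
pics
clock 0.0
qpos [-1.393   0.2766  1.5062  0.      1.3607 -0.121 ]
qd [ 0.0009 -0.0003 -0.      0.0029  0.0009 -0.0004]
effort [  0.     -41.6771 -24.5808  -0.0004   0.011   -0.    ]
position [ 0.1692 -0.549   0.2305]
ee_rot [ 0.5684  0.4205  0.5693 -0.4196]
contact_force [ 0.0673  1.0462 -0.242 ]
moment [-0.0003 -0.0024  0.0289]
width 0.0855
scene {'mtx': array([[395.4097,   0.    , 253.4754],
       [  0.    , 395.4097, 187.2622],
       [  0.    ,   0.    ,   1.    ]]), 'R': array([[-0.7161,  0.6979,  0.0138],
       [ 0.369 ,  0.3953, -0.8412],
       [-0.5925, -0.5973, -0.5405]]), 't': array([ 0.4396, -0.1466,  1.1539])}
side {'mtx': array([[391.1188,   0.    , 259.76  ],
       [  0.    , 391.1188, 193.682 ],
       [  0.    ,   0.    ,   1.    ]]), 'R': array([[-0.6991, -0.7149, -0.0086],
       [-0.4902,  0.4881, -0.7221],
       [ 0.5205, -0.5007, -0.6917]]), 't': array([0.4558, 0.4025, 0.4913])}
wrist {'mtx': array([[303.5792,   0.    , 252.0813],
       [  0.    , 303.5792, 187.6295],
       [  0.    ,   0.    ,   1.    ]]), 'R': array([[ 0.2954, -0.9554, -0.0014],
       [-0.9176, -0.2841,  0.2779],
       [-0.2659, -0.0808, -0.9606]]), 't': array([-0.5741, -0.0364,  0.3785])}
```

Run:
```python
import cv2,numpy as np
a=[cv2.imread(f"pics/a_{n}.png") for n in ["scene","side","wrist"]]
cv2.imwrite("pics/a_s1.png",cv2.resize(a[0],(800,600)))
cv2.imwrite("pics/a_s2.png",cv2.resize(a[1],(800,600)))
```

```text
(no output)
```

View pics/a_s1.png

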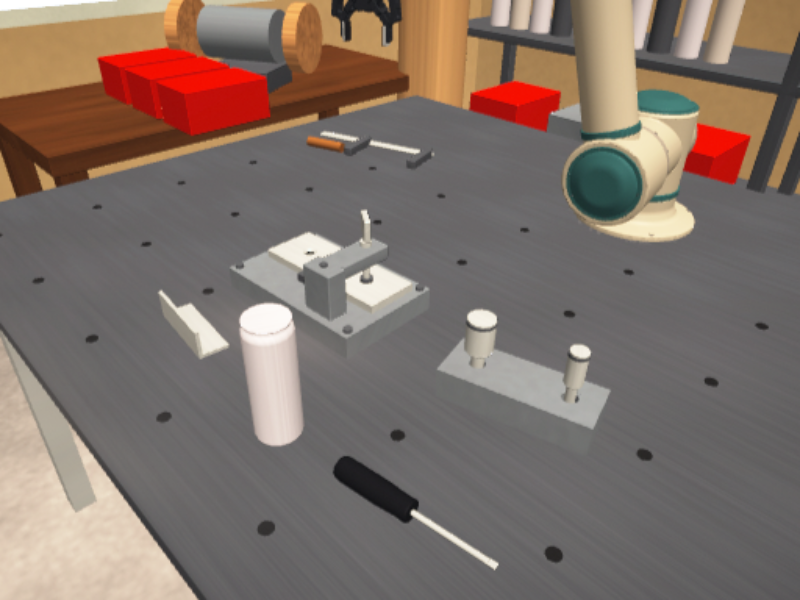

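View pics/a_s2.png

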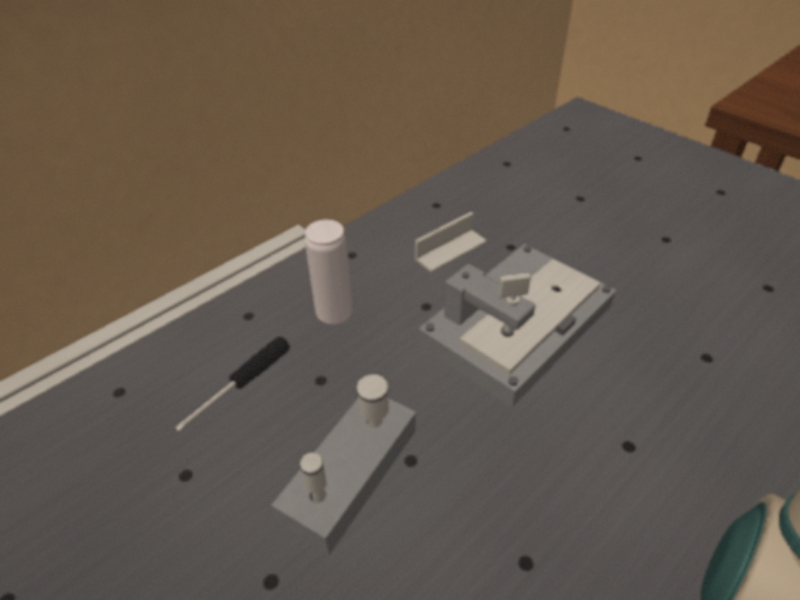

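View pics/a_wrist.png

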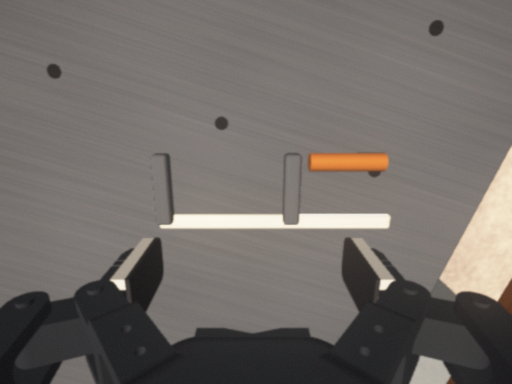

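```bash
cat > h.py <<'E'
from rig import manip, viewer, finder
import cv2,numpy as np
from scipy.spatial.transform import Rotation as Rt
np.set_printoptions(precision=4,suppress=True)
def tri(obs):
    A=[];
    for cal,p in obs:
        P=cal['mtx']@np.c_[cal['R'],cal['t']]
        A+= [p[0]*P[2]-P[0], p[1]*P[2]-P[1]]
    X=np.linalg.svd(np.array(A))[2][-1]; return X[:3]/X[3]
def proj(cal,X):
    c=cal['R']@np.asarray(X)+cal['t']; u=cal['mtx']@c; return u[:2]/u[2]
def onplane(cal,p,z):
    d=cal['R'].T@np.linalg.inv(cal['mtx'])@np.array([p[0],p[1],1.]); o=-cal['R'].T@cal['t']
    return o+d*(z-o[2])/d[2]
def tool():
    s=manip.get_state(); q=s['ee_rot']; R=Rt.from_quat([q[1],q[2],q[3],q[0]]).as_matrix()
    return s,np.array(s['position']),R
def save(im,name,roi=None,k=1):
    im=im[:,:,::-1]
    if roi: im=im[roi[1]:roi[3],roi[0]:roi[2]]
    cv2.imwrite('pics/'+name,cv2.resize(im,None,fx=k,fy=k,interpolation=cv2.INTER_CUBIC))
E
python3 - <<'E'
from h import *
cal={n:viewer.get_calibration(n) for n in ["scene","side"]}
for n in cal: save(viewer.get_image(n),f"b_{n}.png",(140,120,400,290) if n=="scene" else (160,140,410,350),3)
for t in ["slim_pin_head","slim_pin_shoulder","thick_pin_head","hole","paddle"]:
    o=[]
    for n in cal:
        r=finder.look_for(t,n); print(t,n,[(np.round(a['centre'],1),round(a['score'],2)) for a in r[:3]])
        if r:o.append((cal[n],r[0]['centre']))
    if len(o)==2:
        X=tri(o); print(X,[proj(cal[n],X) for n in cal])
s,p,R=tool(); print(R, s['clock'])
E
```

```text
slim_pin_head scene [(array([370.9, 237.3]), 0.68)]
slim_pin_head side [(array([199.3, 301.2]), 0.84)]
[0.5659 0.2195 0.0826] [array([369.5041, 236.1542]), array([198.1589, 302.7141])]
slim_pin_shoulder scene [(array([368.4, 236.6]), 0.73)]
slim_pin_shoulder side [(array([201.1, 301.6]), 0.7)]
[0.565  0.2159 0.0802] [array([367.6387, 235.9748]), array([200.483, 302.43 ])]
thick_pin_head scene [(array([303.5, 213.8]), 0.67)]
thick_pin_head side [(array([235.1, 254.6]), 0.81)]
[0.5977 0.1105 0.0817] [array([304.9729, 215.2574]), array([236.1196, 252.7832])]
hole scene [(array([215.1, 184.8]), 0.57)]
hole side [(array([325.2, 205.6]), 0.56)]
[ 0.5926 -0.1429  0.0239] [array([215.4225, 185.2191]), array([325.4009, 205.0897])]
paddle scene [(array([235.2, 155.1]), 0.62), (array([216. , 185.1]), 0.43)]
paddle side [(array([326.2, 183.7]), 0.77)]
[ 0.5744 -0.1028  0.1151] [array([233.1199, 152.1581]), array([324.8035, 187.3168])]
[[ 0.      0.9557  0.2944]
 [-0.0002  0.2944 -0.9557]
 [-1.     -0.      0.0002]] 0.75
```

View pics/b_scene.png

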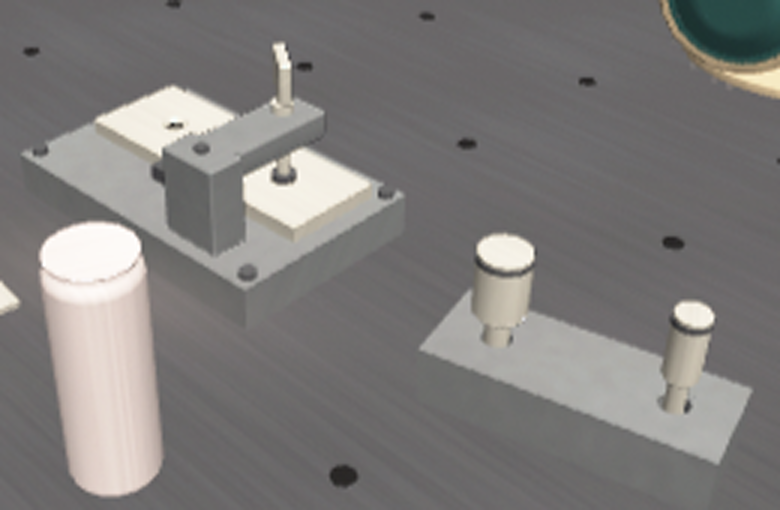

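View pics/b_side.png

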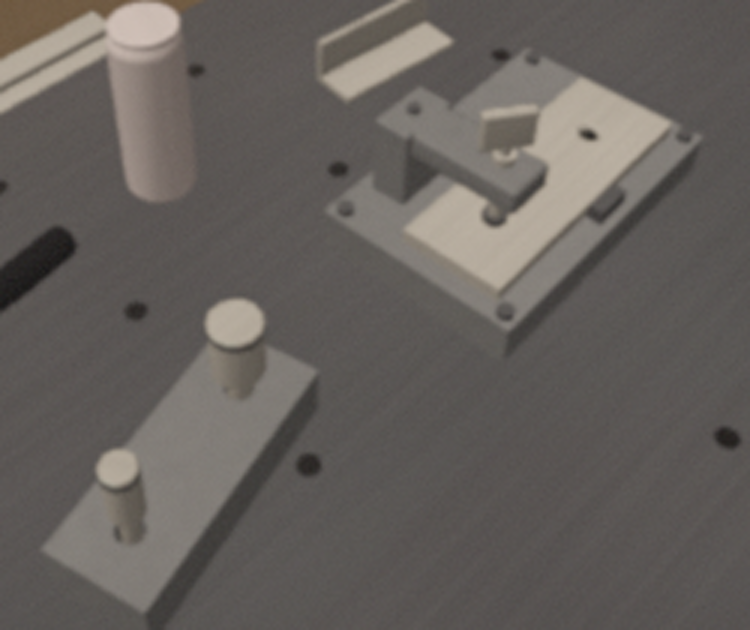

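Run:
```python
from h import *
cal={n:viewer.get_calibration(n) for n in ["scene","side"]}
for nm,a,b in [("hole",(198.7,161.7),(356,184.3)),("padmid",(234.3,145),(330,182.3)),("slimtop",(140+693/3,120+312/3),(160+118/3,140+468/3)),("thicktop",(140+505/3,120+250/3),(160+235/3,140+323/3))]:
    X=tri([(cal['scene'],a),(cal['side'],b)]); print(nm,X,[proj(cal[n],X) for n in cal])
h1=onplane(cal['scene'],(198.7,161.7),.045);h2=onplane(cal['side'],(356,184.3),.045);print(h1,h2)
s,p,R=tool(); print(p,R)
T=np.array([0.56,-0.13,0.33]); print("shift mm",R.T@(T-p)*1000)
```

```text
hole [ 0.5746 -0.2251  0.0435] [array([198.5801, 161.5279]), array([355.927 , 184.5131])]
padmid [ 0.5676 -0.1073  0.1284] [array([234.0148, 144.5988]), array([329.8189, 182.8077])]
slimtop [0.5624 0.2164 0.1035] [array([371.2527, 224.2092]), array([199.5365, 295.7181])]
thicktop [0.5904 0.1101 0.103 ] [array([308.5313, 203.5353]), array([238.4745, 247.4139])]
[ 0.5765 -0.222   0.045 ] [ 0.5741 -0.2242  0.045 ]
[ 0.1693 -0.5496  0.2314] [[ 0.      0.9557  0.2944]
 [-0.0002  0.2944 -0.9557]
 [-1.     -0.      0.0002]]
shift mm [ -98.7019  496.9313 -285.9524]
```

Call:
move_arm([
  [[-100,250,-145],0,85],
  [[-100,497,-286],0,85],
  [[-100,497,-286],0,85],
  [[-100,497,-286],0,85],
  [[-100,497,-286],0,85],
  [[-100,497,-286],0,85],
  [[-100,497,-286],0,85],
  [[-100,497,-286],0,85],
])

```text
clock: 1.42
position: [0.3933, -0.3083, 0.2921]
ee_rot: [0.569, 0.42, 0.568, -0.42]
contact_force: [0.6, -0.9, 0.1]
width: 0.0851
```

Run:
```python
from h import *
s,p,R=tool(); print(p,s['clock'],s['qpos'])
T=np.array([0.52,-0.13,0.33]); print("shift mm",R.T@(T-p)*1000)
```

```text
[ 0.3933 -0.3083  0.2921] 1.4167 [-0.8041  0.1308  1.5456 -0.0001  1.4642  0.4681]
shift mm [ -37.9054  173.5815 -133.0995]
```

Run:
```python
from h import *
s,p,R=tool()
T=np.array([0.57,-0.24,0.33]); print("shift mm",R.T@(T-p)*1000)
```

```text
shift mm [-37.7942 189.0153 -13.2589]
```

Call:
move_arm([
  [[-38,189,-13],-1.53,85],
  [[-38,189,-13],-1.53,85],
  [[-38,189,-13],-1.53,85],
  [[-38,189,-13],-1.53,85],
  [[-38,189,-13],-1.53,85],
  [[-38,189,-13],-1.53,85],
  [[-38,189,-13],-1.53,85],
  [[-38,189,-13],-1.53,85],
])

```text
clock: 2.08
position: [0.5708, -0.2397, 0.3298]
ee_rot: [0.701, 0.093, 0.701, -0.093]
contact_force: [-0.8, -0.8, 0.9]
width: 0.0849
```

Run:
```python
from h import *
s,p,R=tool(); print(p,R,s['qpos'])
z=np.degrees(np.arctan2(R[1,2],R[0,2]));print(z)
cal=viewer.get_calibration("wrist"); im=viewer.get_image("wrist"); save(im,"c_wrist.png",None,1.5)
print(cal, np.degrees(np.arccos(1)))
print(proj(cal,[.575,-.224,.045]),proj(cal,[.5676,-.107,.145]))
```

```text
[ 0.5708 -0.2397  0.3298] [[-0.0002  0.2613  0.9653]
 [-0.0005  0.9653 -0.2613]
 [-1.     -0.0005 -0.0001]] [-0.5096  0.3097  1.2181 -0.0005  1.6138 -0.2453]
-15.144338787864143
{'mtx': array([[303.5792,   0.    , 252.0813],
       [  0.    , 303.5792, 187.6295],
       [  0.    ,   0.    ,   1.    ]]), 'R': array([[ 0.9656, -0.2602, -0.0003],
       [-0.2498, -0.9274,  0.2784],
       [-0.0727, -0.2688, -0.9605]]), 't': array([-0.6136, -0.143 ,  0.4502])} 0.0
[251.999  140.2638] [213.7013  39.9528]
```

View pics/c_wrist.png

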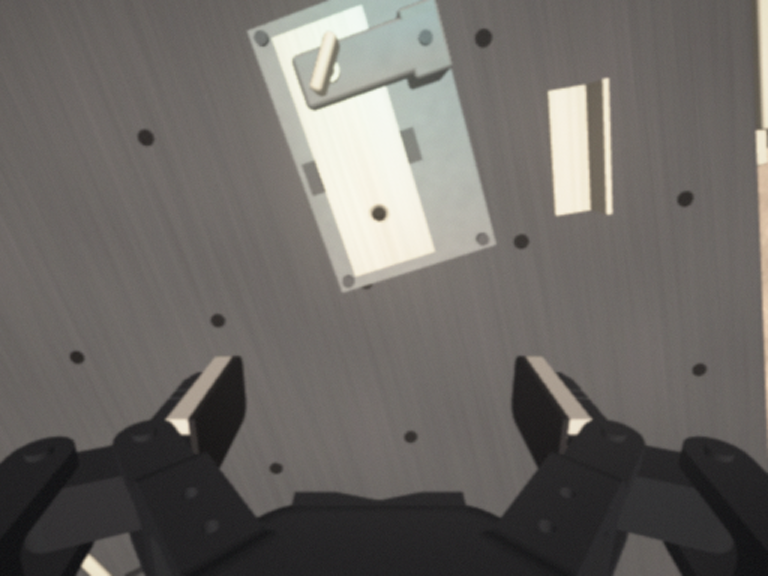

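Run:
```python
from h import *
cal=viewer.get_calibration("wrist"); im=viewer.get_image("wrist")
g=cv2.cvtColor(im,cv2.COLOR_RGB2GRAY)
sub=g[130:155,240:266]; m=sub<120
n,l,st,ce=cv2.connectedComponentsWithStats(m.astype(np.uint8)); print(st,ce)
u=ce[1]+[240,130]; print(u, onplane(cal,u,.045))
save(im,"d.png",(180,10,300,160),4)
```

```text
[[  0   0  26  25 595]
 [  9   8   8   9  55]] [[12.5143 12.0067]
 [12.3455 11.9273]]
[252.3455 141.9273] [ 0.5745 -0.2265  0.045 ]
```

View pics/d.png

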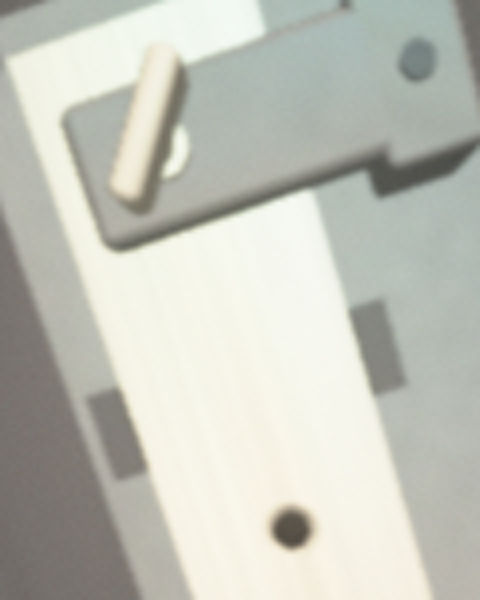

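Run:
```python
from h import *
cal=viewer.get_calibration("wrist")
a=onplane(cal,(180+162/4,10+50/4),.145);b=onplane(cal,(180+125/4,10+190/4),.145)
print(a,b,(a+b)/2,np.linalg.norm(a-b),np.degrees(np.arctan2(*(a-b)[1::-1])))
s,p,R=tool()
for T in ([0.57,0.12,0.33],[0.565,0.19,0.25]): print("shift mm",R.T@(np.array(T)-p)*1000)
```

```text
[ 0.5791 -0.0943  0.145 ] [ 0.5609 -0.1219  0.145 ] [ 0.57   -0.1081  0.145 ] 0.03302146833860972 56.59955319306004
shift mm [ -0.1847 346.74   -96.9077]
shift mm [  79.7811  412.866  -120.5263]
```

Call:
move_arm([
  [[-59,430,-128],0,85],
  [[-59,430,-128],0,85],
  [[-59,430,-128],0,85],
  [[-59,430,-128],0,85],
  [[-59,430,-128],0,85],
  [[-59,430,-128],0,85],
  [[-59,430,-128],0,85],
  [[-59,430,-128],0,85],
])

```text
clock: 2.85
position: [0.5638, 0.0919, 0.3739]
ee_rot: [0.701, 0.097, 0.7, -0.097]
contact_force: [0.3, 0.2, 0.2]
width: 0.085
```

Run:
```python
from h import *
s,p,R=tool(); print(p,s['qpos'])
T=np.array([.558,.202,.389]); print("shift mm",R.T@(np.array(T)-p)*1000)
```

```text
[0.5638 0.0919 0.3739] [ 0.0401  0.2268  1.2297 -0.0005  1.6845  0.3162]
shift mm [-15.1267 104.3231 -35.6078]
```

Call:
move_arm([
  [[-15,104,-36],0,85],
  [[-15,104,-36],0,85],
  [[-15,104,-36],0,85],
  [[-15,104,-36],0,85],
  [[-15,104,-36],0,85],
])

```text
clock: 3.27
position: [0.5572, 0.2031, 0.389]
ee_rot: [0.701, 0.097, 0.7, -0.097]
contact_force: [-1.1, -0.4, -0.4]
width: 0.0851
```

Run:
```python
from h import *
s,p,R=tool(); print(p,R)
cal=viewer.get_calibration("wrist"); im=viewer.get_image("wrist"); save(im,"e.png",None,1.5); save(im,"e2.png",(210,60,330,190),4)
print(proj(cal,[.562,.216,.104]))
r=finder.trace("slim_pin_head","wrist")
for a in r: print(a['score'],a['centre'],cv2.boundingRect(a['mask'].astype(np.uint8)))
```

```text
[0.5572 0.2031 0.389 ] [[ 0.0012  0.2723  0.9622]
 [-0.0007  0.9622 -0.2723]
 [-1.     -0.0004  0.0013]]
[252.5309 142.0802]
0.76 [255.3, 142.5] (245, 132, 17, 18)
```

View pics/e.png

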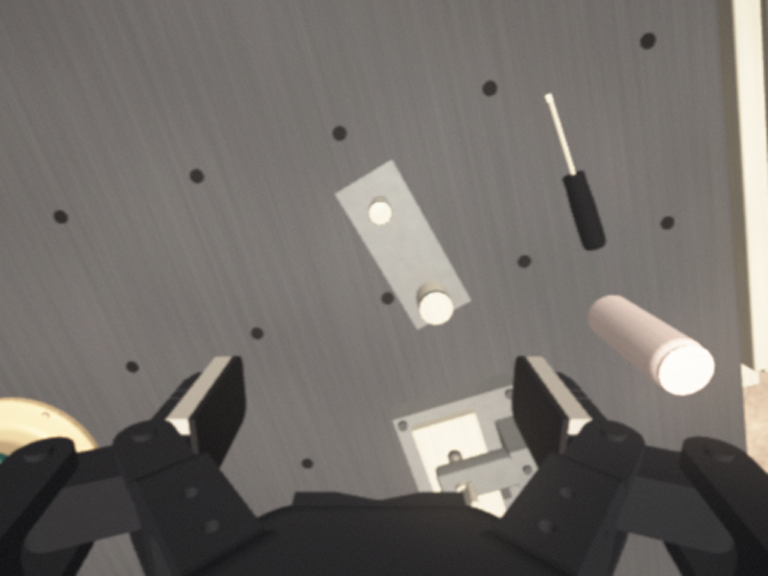

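View pics/e2.png

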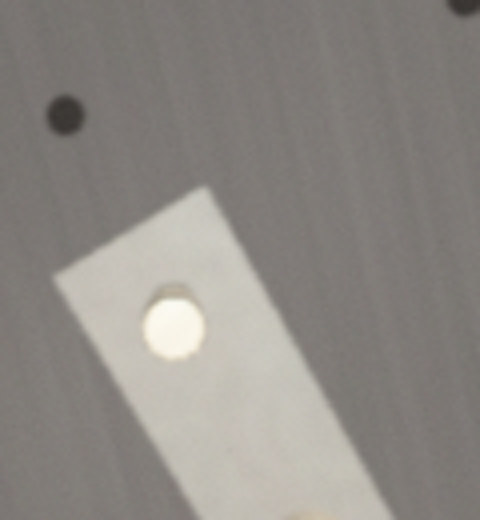

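Run:
```python
from h import *
s,p,R=tool()
cal=viewer.get_calibration("wrist")
X=onplane(cal,(253.4,142),.104); print(X)
for z in (.15,.066):
    T=X.copy();T[2]=z; print("shift mm",R.T@(np.array(T)-p)*1000)
```

```text
[0.5633 0.2135 0.104 ]
shift mm [238.6533  13.9033   1.962 ]
shift mm [322.6532  14.0097   1.8949]
```

Call:
move_arm([
  [[120,14,2],0,60],
  [[239,14,2],0,60],
  [[239,14,2],0,60],
  [[239,14,2],0,60],
  [[239,14,2],0,60],
  [[239,14,2],0,60],
  [[239,14,2],0,60],
  [[239,14,2],0,60],
])

```text
clock: 4.03
position: [0.5627, 0.2117, 0.1485]
ee_rot: [0.699, 0.098, 0.701, -0.1]
contact_force: [0.5, 0.5, 0.9]
width: 0.0599
```

Run:
```python
from h import *
s,p,R=tool(); print(p,R[:,2])
cal=viewer.get_calibration("wrist"); im=viewer.get_image("wrist"); save(im,"f.png",None,1.5)
print(proj(cal,[.5633,.2135,.104]),proj(cal,[.5633,.2155,.104]))
tip=p; print("tcp proj",proj(cal,p), "axis pt at z.104", proj(cal,[p[0],p[1],.104]))
cs=viewer.get_calibration("scene"); im=viewer.get_image("scene"); save(im,"f2.png",(300,150,450,290),4)
```

```text
[0.5627 0.2117 0.1485] [ 0.9608 -0.2773 -0.0024]
[252.2009 209.3006] [251.354 206.531]
tcp proj [251.8244 242.9585] axis pt at z.104 [252.0615 212.006 ]
```

View pics/f.png

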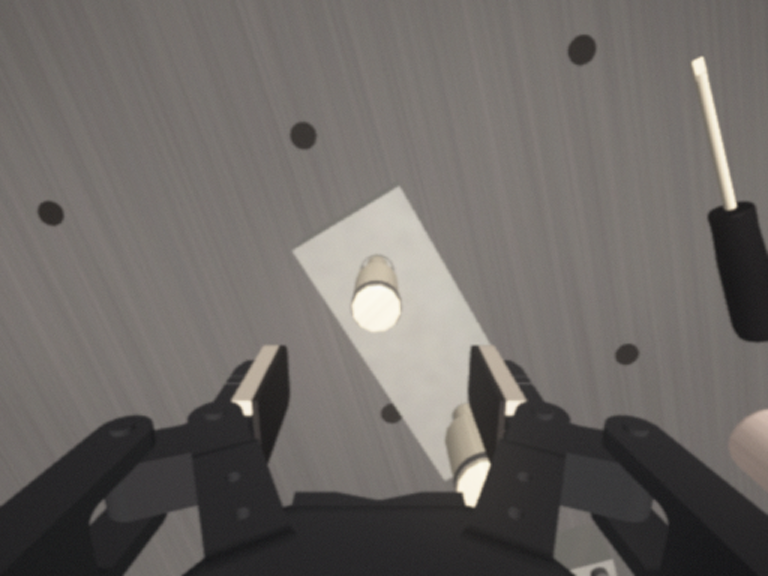

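View pics/f2.png

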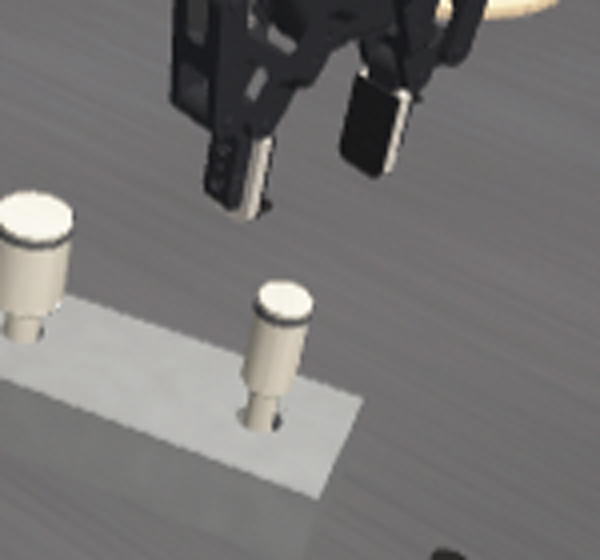

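Run:
```python
from h import *
s,p,R=tool()
cal=viewer.get_calibration("wrist")
X=onplane(cal,(250.7,204.7),.104); print(X)
for z in (.066,):
    T=X.copy();T[2]=z; print("shift mm",R.T@(np.array(T)-p)*1000)
```

```text
[0.5659 0.2169 0.104 ]
shift mm [86.0984  3.9267 -0.9726]
```

Call:
move_arm([
  [[0,4,-1],0,50],
  [[30,4,-1],0,50],
  [[60,4,-1],0,50],
  [[82,4,-1],0,50],
  [[82,4,-1],0,50],
  [[82,4,-1],0,50],
])

```text
clock: 4.63
position: [0.5666, 0.2173, 0.0713]
ee_rot: [0.702, 0.099, 0.698, -0.099]
contact_force: [0.5, 0.3, 1.1]
width: 0.05
```

Run:
```python
from h import *
s,p,R=tool(); print(p,R[:,2])
for n in ("scene","side"):
  im=viewer.get_image(n); save(im,f"g_{n}.png",(300,130,450,290) if n=="scene" else (130,230,300,360),4)
```

```text
[0.5666 0.2173 0.0713] [ 0.961  -0.2766  0.0057]
```

View pics/g_scene.png

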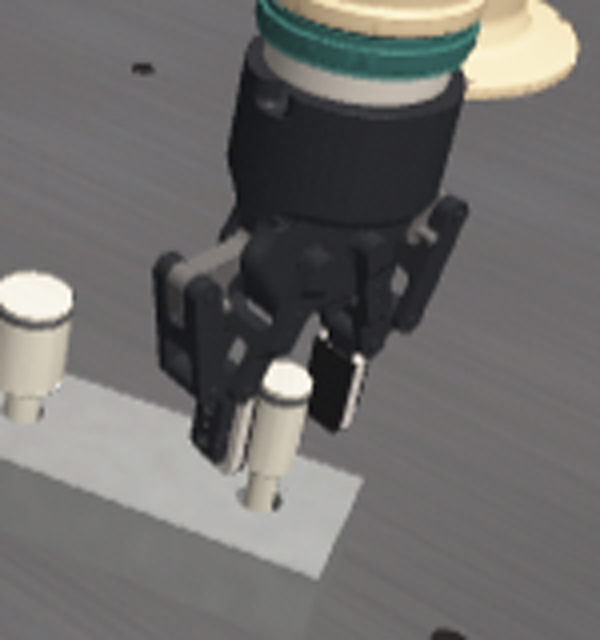

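View pics/g_side.png

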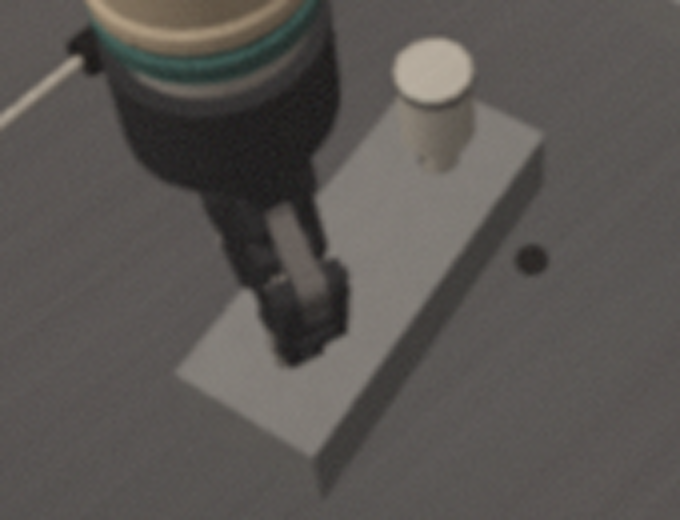

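Call:
move_arm([
  [[5,0,0],0,50],
  [[5,0,0],0,15],
  [[5,0,0],0,15],
  [[5,0,0],0,15],
  [[5,0,0],0,15],
  [[5,0,0],0,15],
  [[5,0,0],0,15],
  [[5,0,0],0,15],
], force=60)

```text
clock: 5.4
position: [0.5675, 0.2181, 0.0688]
ee_rot: [0.703, 0.1, 0.697, -0.098]
contact_force: [-2.0, 1.4, 5.9]
width: 0.0204
```

Run:
```python
from h import *
s,p,R=tool(); print(p,R,s['contact_force'],s['width'])
cal=viewer.get_calibration("wrist");save(viewer.get_image("wrist"),"h_w.png",None,1.5)
print(proj(cal,p),proj(cal,[p[0],p[1],.104]))
for n in ("scene",):
  im=viewer.get_image(n); save(im,f"h_{n}.png",(300,130,450,290) if n=="scene" else (130,230,300,360),4)
```

```text
[0.5675 0.2181 0.0688] [[ 0.0091  0.2766  0.9609]
 [ 0.0015  0.961  -0.2766]
 [-1.      0.004   0.0084]] [-2.0328  1.4485  5.8955] 0.020389189541644006
[251.8113 243.0235] [252.4453 282.22  ]
```

View pics/h_scene.png

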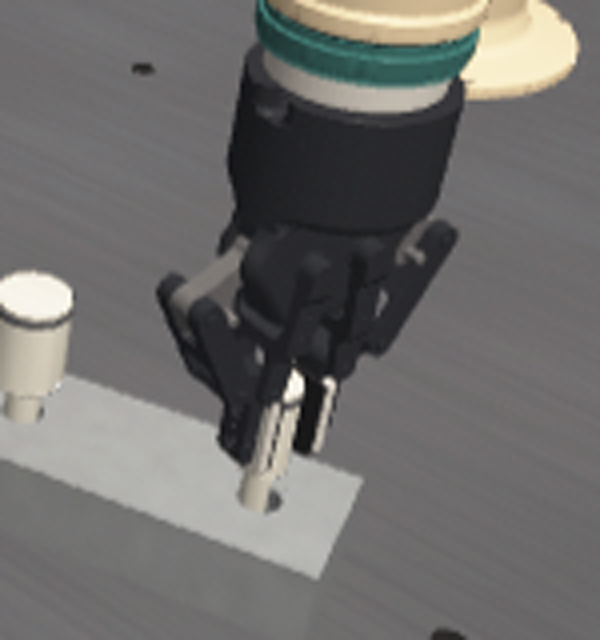

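View pics/h_w.png

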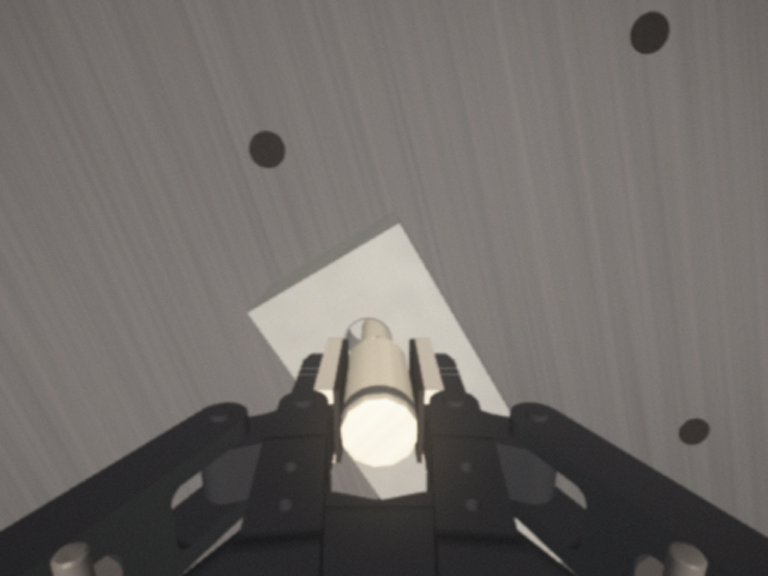

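Call:
move_arm([
  [[-15,0,0],0,15],
  [[-35,0,0],0,15],
  [[-60,0,0],0,15],
  [[-85,0,0],0,15],
  [[-110,0,0],0,15],
  [[-110,0,0],0,15],
  [[-110,0,0],0,15],
], force=80)

```text
clock: 6.08
position: [0.5674, 0.2181, 0.1799]
ee_rot: [0.704, 0.1, 0.696, -0.097]
contact_force: [-0.5, -1.1, -2.1]
width: 0.02
```

Run:
```python
from h import *
s,p,R=tool(); print(p,R,s['contact_force'],s['width'],s['qpos'])
cal=viewer.get_calibration("wrist");im=viewer.get_image("wrist");save(im,"i_w.png",None,1.5)
# predicted head outline for pin with offset
for n in ("scene","side"):
  c=viewer.get_calibration(n)
  im=viewer.get_image(n); u=proj(c,p).astype(int); print(n,u); save(im,f"i_{n}.png",tuple(int(v) for v in (u[0]-60,u[1]-60,u[0]+60,u[1]+60)),5)
```

```text
[0.5674 0.2181 0.1799] [[ 0.0124  0.2766  0.9609]
 [ 0.0021  0.961  -0.2766]
 [-0.9999  0.0054  0.0113]] [-0.5078 -1.0902 -2.1255] 0.019999085842855716 [ 0.2531  0.3498  1.5258 -0.0011  1.2535  0.5337]
scene [379 185]
side [190 264]
```

View pics/i_w.png

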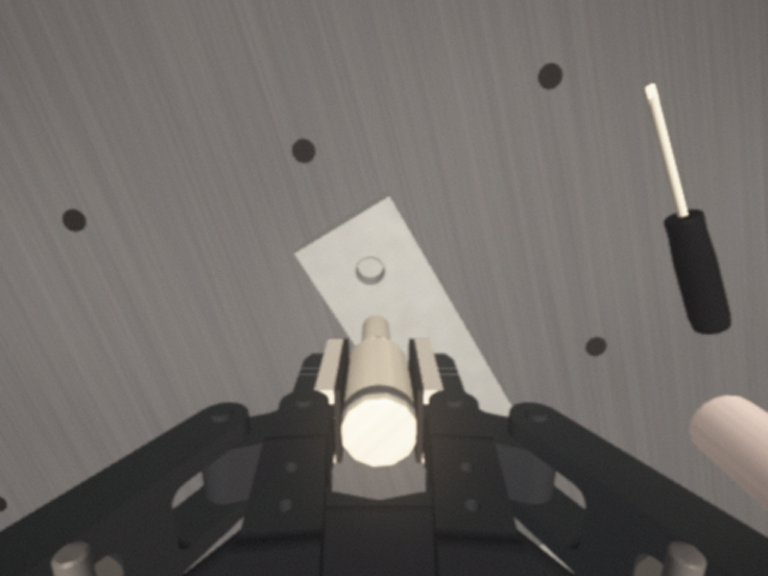

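View pics/i_scene.png

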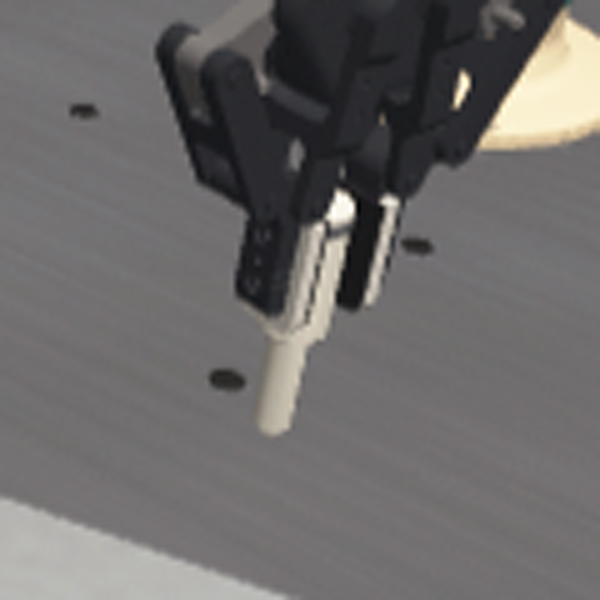

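View pics/i_side.png

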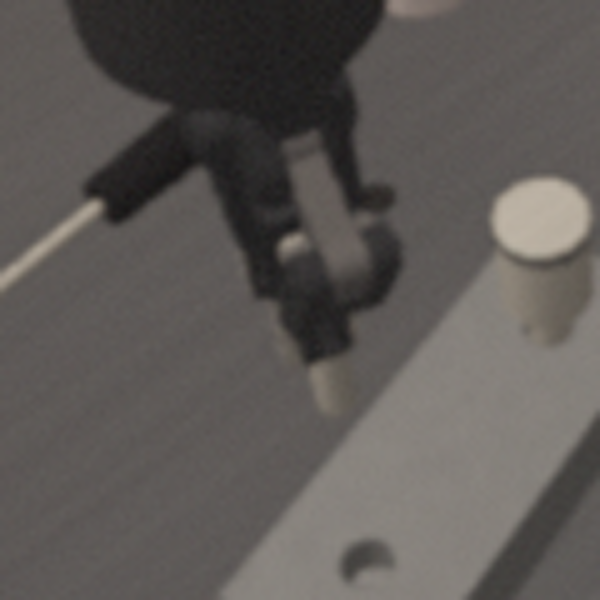

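Run:
```python
from h import *
s,p,R=tool()
cal=viewer.get_calibration("wrist");im=viewer.get_image("wrist")
def inTool(u,x): # point at tool coordinate x
    o=-cal['R'].T@cal['t']; d=cal['R'].T@np.linalg.inv(cal['mtx'])@np.array([u[0],u[1],1.])
    oo=R.T@(o-p); dd=R.T@d; return (oo+dd*(x-oo[0])/dd[0])*1000
print("cam in tool",R.T@(-cal['R'].T@cal['t']-p))
print("head top",inTool((252.7,287.3),-.0352))
print("foot edge",inTool((376/1.5,316/1.5),.0488), "L/R shank just above foot", inTool((362/1.5,330/1.5),.0488),inTool((390/1.5,330/1.5),.0488))
save(im,"j.png",(215,195,290,320),6)
for y in (-4,-2,0): 
  for x,r in ((-35.2,11),(8.8,11),(48.8,5)):
    print(y,x,[np.round(proj(cal,p+R@np.array([x,y+a*r,b*r])/1000),1) for a,b in ((1,0),(-1,0),(0,1),(0,-1))])
```

```text
cam in tool [-0.1423  0.0709  0.0001]
head top [-35.2     -2.2428   0.3823]
foot edge [48.8    -0.5082 -0.8392] L/R shank just above foot [48.8    -7.233  -7.1519] [48.8    -7.2183  5.4703]
-4 -35.2 [array([251.8, 267.1]), array([251.7, 313.9]), array([278.8, 291.1]), array([224.8, 291. ])]
-4 8.8 [array([251.9, 223.7]), array([251.8, 260.3]), array([272. , 242.4]), array([231.7, 242.3])]
-4 48.8 [array([251.9, 208.5]), array([251.9, 222.4]), array([259.3, 215.5]), array([244.5, 215.5])]
-2 -35.2 [array([251.8, 262.6]), array([251.7, 309.8]), array([278.9, 286.8]), array([224.6, 286.7])]
-2 8.8 [array([251.9, 220.2]), array([251.8, 257.1]), array([272.1, 239. ]), array([231.7, 239. ])]
-2 48.8 [array([251.9, 205.7]), array([251.9, 219.7]), array([259.4, 212.8]), array([244.5, 212.7])]
0 -35.2 [array([251.8, 258.1]), array([251.7, 305.7]), array([279. , 282.5]), array([224.5, 282.4])]
0 8.8 [array([251.9, 216.7]), array([251.8, 253.9]), array([272.1, 235.7]), array([231.6, 235.6])]
0 48.8 [array([251.9, 202.9]), array([251.9, 216.9]), array([259.4, 210. ]), array([244.5, 209.9])]
```

View pics/j.png

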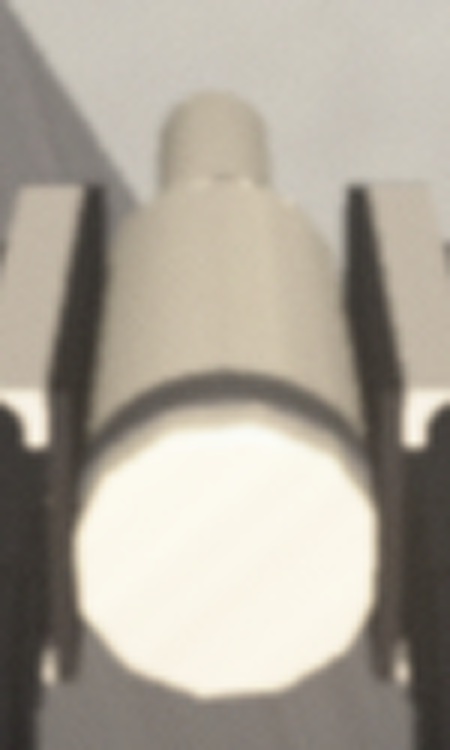

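Run:
```python
from h import *
from scipy.optimize import least_squares
s,p,R=tool()
cal=viewer.get_calibration("wrist")
def P(a): return proj(cal,p+R@np.array(a)/1000)
def model(v):
    x0,y0,z0,ty,tz=v  # shoulder pos, slopes dy/dx,dz/dx
    def c(dx): return np.array([x0+dx,y0+ty*dx,z0+tz*dx])
    h=c(-44);sh=c(0);f=c(40);m=c(20)
    return np.array([P(h+[0,11,0])[1],P(h-[0,11,0])[1],P(h+[0,0,11])[0],P(h-[0,0,11])[0],
      P(sh+[0,11,0])[1],P(sh+[0,0,11])[0],P(sh-[0,0,11])[0],
      P(f+[0,5,0])[1],P(c(36)+[0,0,6])[0],P(c(36)-[0,0,6])[0]])
obs=np.array([265.8,311.2,278,227.7,224.8,271.7,232.5,210.3,260,242])
r=least_squares(lambda v:model(v)-obs,[8.8,-3,0,0,0]); print(r.x,r.fun)
r2=least_squares(lambda v:model([8.8,*v])-obs,[-3,0,0,0]); print(r2.x,r2.fun)
```

```text
[14.4986 -7.1281 -0.0016 -0.004  -0.0123] [ 0.3692 -0.4216  0.6409 -0.4344  0.1057 -0.5247 -0.0837 -0.0763  0.003
  0.3988]
[-4.3556 -0.0005 -0.0275 -0.0118] [-0.5908  0.9674  2.     -1.793  -0.4771  0.1987 -0.8176  0.3213  0.2713
  0.1406]
```

Run:
```python
from h import *
s,p,R=tool()
c=viewer.get_calibration("scene");d=viewer.get_calibration("side")
X=tri([(c,(373.8,210.6)),(d,(196,286))]); print(X,R.T@(X-p)*1000,proj(c,X),proj(d,X))
for x in (8.8,14.5):
  for y in (-4,-7): 
    F=p+R@np.array([x+40,y,0])/1000; print(x,y,proj(c,F),proj(d,F))
```

```text
[0.564  0.2172 0.131 ] [45.7338 -0.7744 -1.4583] [374.2551 210.9847] [196.3639 285.4804]
8.8 -4 [371.7707 211.7351] [198.2442 284.9984]
8.8 -7 [370.454  210.7365] [200.099  284.1819]
14.5 -4 [371.1293 214.653 ] [198.6712 287.0926]
14.5 -7 [369.8213 213.649 ] [200.5129 286.2779]
```

Run:
```python
from h import *
s,p,R=tool(); print(p)
for T in ([.567,.15,.25],[.578,-.2242,.25]): print("shift mm",R.T@(np.array(T)-p)*1000)
```

```text
[0.5653 0.2176 0.1767]
shift mm [-73.3022 -64.3194  20.6741]
shift mm [ -73.4075 -420.8694  134.774 ]
```

Call:
move_arm([
  [[-40,-10,3],0,15],
  [[-73,-45,14],0,15],
  [[-73,-85,27],0,15],
  [[-73,-125,40],0,15],
  [[-73,-165,53],0,15],
  [[-73,-200,64],0,15],
  [[-73,-225,72],0,15],
  [[-73,-230,74],0,15],
])

```text
clock: 6.95
position: [0.5719, -0.0292, 0.248]
ee_rot: [0.701, 0.1, 0.699, -0.101]
contact_force: [0.6, 0.1, -1.2]
width: 0.0203
```

Run:
```python
from h import *
s,p,R=tool(); print(p,R[:,0],s['qd'])
for T in ([.578,-.2242,.25],[.578,-.2242,.14]): print("shift mm",R.T@(np.array(T)-p)*1000)
```

```text
[ 0.5719 -0.0292  0.248 ] [ 0.0026 -0.0027 -1.    ] [-0.0522  0.013  -0.0169  0.082   0.0189 -0.0634]
shift mm [  -1.4784 -185.4207   60.7054]
shift mm [ 108.5208 -185.2214   60.3437]
```

Call:
move_arm([
  [[-1,-40,13],0,15],
  [[-1,-80,26],0,15],
  [[-1,-120,39],0,15],
  [[-1,-155,51],0,15],
  [[-1,-178,58],0,15],
  [[-1,-185,61],0,15],
  [[-1,-185,61],0,15],
  [[-1,-185,61],0,15],
])

```text
clock: 7.62
position: [0.5781, -0.2229, 0.2482]
ee_rot: [0.7, 0.101, 0.7, -0.101]
contact_force: [-0.4, 0.0, -1.7]
width: 0.0201
```

Call:
move_arm([
  [[30,0,0],0,15],
  [[60,0,0],0,15],
  [[90,0,0],0,15],
  [[118,0,0],0,15],
  [[125,0,0],0,15],
  [[125,0,0],0,15],
  [[125,0,0],0,15],
  [[125,0,0],0,15],
])

```text
clock: 8.28
position: [0.5798, -0.2228, 0.1254]
ee_rot: [0.702, 0.1, 0.698, -0.101]
contact_force: [0.5, -0.4, -1.2]
width: 0.02
```

Run:
```python
from h import *
s,p,R=tool(); print(p,R[:,0],s['qpos'])
cal=viewer.get_calibration("wrist");im=viewer.get_image("wrist");save(im,"k_w.png",(150,140,350,290),4)
for n in ("scene","side"):
  c=viewer.get_calibration(n)
  im=viewer.get_image(n); u=proj(c,[.5745,-.2245,.06]).astype(int); b=tuple(int(v) for v in (u[0]-40,u[1]-40,u[0]+40,u[1]+40));print(n,b); save(im,f"k_{n}.png",b,7)
```

```text
[ 0.5798 -0.2228  0.1254] [ 0.0042 -0.0017 -1.    ] [-0.4792  0.4143  1.5667  0.0005  1.1561 -0.1948]
scene (158, 115, 238, 195)
side (317, 139, 397, 219)
```

View pics/k_w.png

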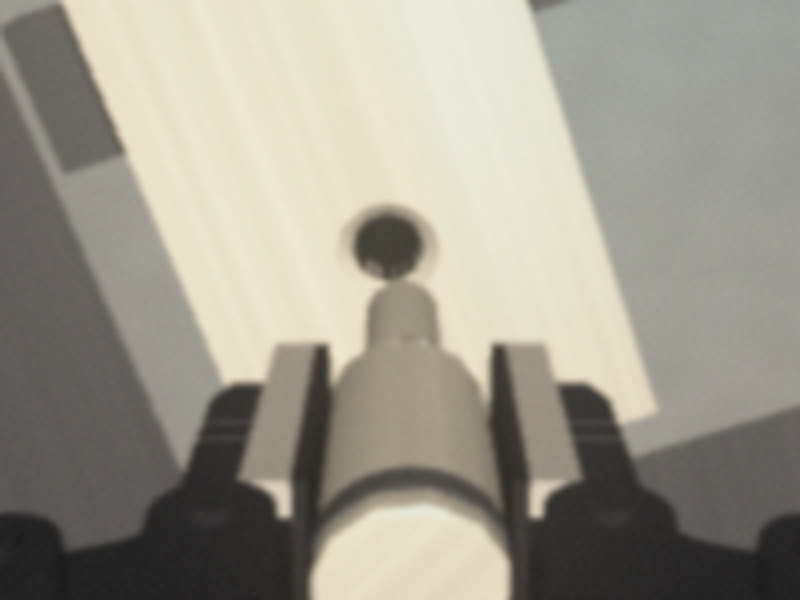

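View pics/k_scene.png

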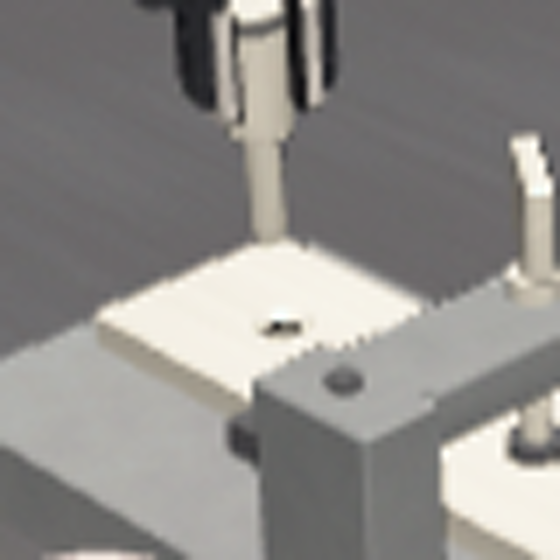

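View pics/k_side.png

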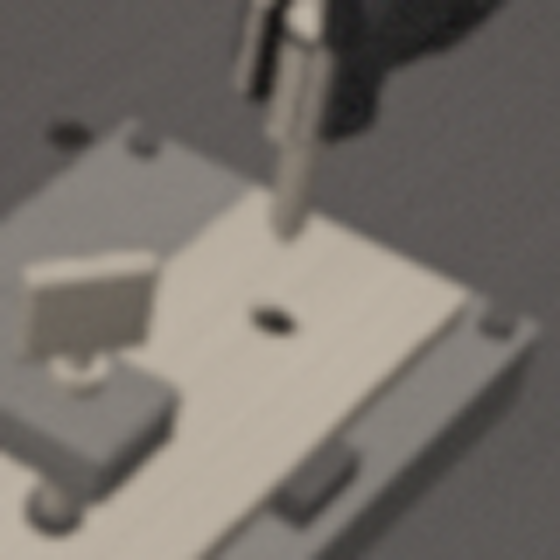

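```bash
cat > rel.py <<'E'
from h import *
def rel(fs,hs,fd,hd,bs,bd,k):
    s,p,R=tool()
    c=viewer.get_calibration("scene");d=viewer.get_calibration("side")
    g=lambda u,b:(b[0]+u[0]/k,b[1]+u[1]/k)
    F=tri([(c,g(fs,bs)),(d,g(fd,bd))]);H=tri([(c,g(hs,bs)),(d,g(hd,bd))])
    print("foot",F,"hole",H)
    print("foot-res",proj(c,F)-g(fs,bs),proj(d,F)-g(fd,bd),"hole-res",proj(c,H)-g(hs,bs))
    D=H-F;print("diff",D*1000,"tool",R.T@D*1000)
E
python3 - <<'E'
from rel import *
rel((268,237),(284,325),(288,235),(274,320),(158,115),(317,139),7)
s,p,R=tool()
cal=viewer.get_calibration("wrist")
print("wrist hole",onplane(cal,(150+387/4,140+243/4),.045))
for x in (8.8,14.5):
  for y in (0,-2,-4,-6):
    F=p+R@np.array([x+40,y,0])/1000; print(x,y,F,"far edge row",(proj(cal,p+R@np.array([x+40,y+5,0])/1000)[1]-140)*4, (proj(cal,F)[0]-150)*4)
E
```

```text
foot [ 0.5767 -0.2274  0.0762] hole [ 0.5741 -0.2255  0.0432]
foot-res [0.0658 0.0979] [ 0.0387 -0.1214] hole-res [0.057  0.0816]
diff [ -2.5464   1.9012 -33.0418] tool [33.0287  1.1231 -3.1141]
wrist hole [ 0.5746 -0.2261  0.045 ]
8.8 0 [ 0.5794 -0.2233  0.0764] far edge row 251.5195225477554 407.41390317207583
8.8 -2 [ 0.5789 -0.2252  0.0764] far edge row 262.87512293376744 407.40346679340803
8.8 -4 [ 0.5783 -0.2271  0.0764] far edge row 274.16853450318365 407.3930871808508
8.8 -6 [ 0.5778 -0.229   0.0764] far edge row 285.4002667254741 407.38276387251244
14.5 0 [ 0.5795 -0.2233  0.0707] far edge row 240.63176944914653 407.4423806364325
14.5 -2 [ 0.5789 -0.2252  0.0707] far edge row 251.71745589463922 407.43214162175434
14.5 -4 [ 0.5783 -0.2271  0.0707] far edge row 262.74402610743743 407.42195684673914
14.5 -6 [ 0.5778 -0.2291  0.0707] far edge row 273.7119517005066 407.41182588153833
```

Call:
move_arm([
  [[0,1,-3],0,15],
  [[8,1,-3],0,15],
  [[16,1,-3],0,15],
  [[22,1,-3],0,15],
  [[22,1,-3],0,15],
  [[22,1,-3],0,15],
])

```text
clock: 8.93
position: [0.5762, -0.2212, 0.1021]
ee_rot: [0.701, 0.1, 0.699, -0.101]
contact_force: [0.8, -0.1, -1.5]
width: 0.0201
```

Run:
```python
from h import *
s,p,R=tool(); print(p,R[:,0],s['contact_force'])
cal=viewer.get_calibration("wrist");im=viewer.get_image("wrist");save(im,"l_w.png",(210,170,300,240),8)
for n in ("scene","side"):
  c=viewer.get_calibration(n)
  im=viewer.get_image(n); b=(163,125,223,175) if n=="scene" else (327,149,387,199); save(im,f"l_{n}.png",b,10)
```

```text
[ 0.5762 -0.2212  0.1021] [ 0.002  -0.0007 -1.    ] [ 0.8034 -0.0546 -1.4731]
```

View pics/l_w.png

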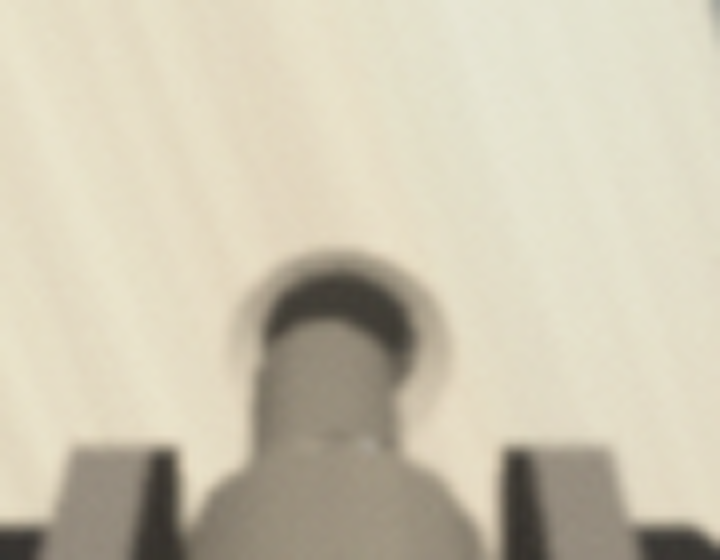

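View pics/l_scene.png

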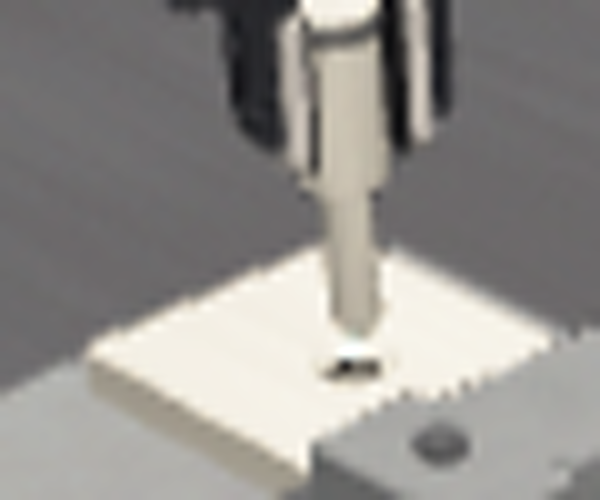

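View pics/l_side.png

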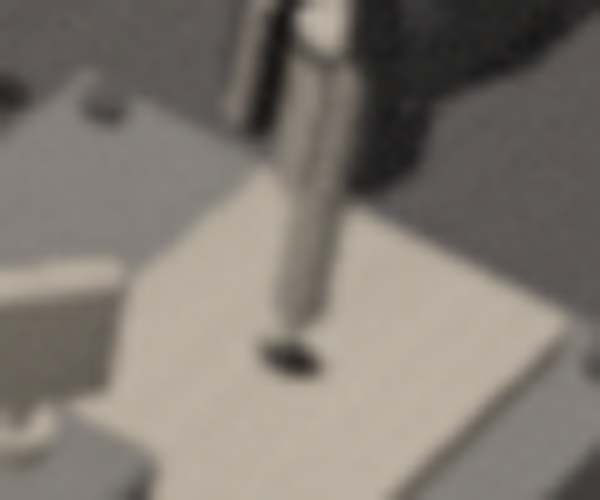

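Run:
```python
from rel import *
rel((356,332),(354,368),(300,319),(291,357),(163,125),(327,149),10)
s,p,R=tool()
cal=viewer.get_calibration("wrist")
H=onplane(cal,(210+341/8,170+ (250+ 0)/8),.045) # far chamfer rim r=10
print("far rim", R.T@(H-p)*1000)
H=onplane(cal,(210+341/8,170+ (345)/8),.045); print("rim widest row", R.T@(H-p)*1000)
for y in (-3,-5,-6): print(y,(proj(cal,p+R@np.array([48.8,y+5,0])/1000)-[210,170])*8)
```

```text
foot [ 0.5742 -0.2254  0.053 ] hole [ 0.5745 -0.2259  0.0424]
foot-res [-0.2466 -0.3581] [-0.1498  0.4435] hole-res [-0.0011 -0.0016]
diff [  0.2967  -0.502  -10.5977] tool [10.5997 -0.3923  0.3783]
far rim [58.28    2.9642  0.4881]
rim widest row [58.2848 -5.8657  0.5023]
-3 [335.2996 297.4131]
-5 [335.2766 319.9427]
-6 [335.2652 331.1614]
```

Call:
move_arm([
  [[0,-0.9,0.7],0,15],
  [[4,-0.9,0.7],0,15],
  [[8,-0.9,0.7],0,15],
  [[12,-0.9,0.7],0,15],
  [[16,-0.9,0.7],0,15],
  [[18,-0.9,0.7],0,15],
  [[18,-0.9,0.7],0,15],
])

```text
clock: 9.67
position: [0.577, -0.2227, 0.0844]
ee_rot: [0.701, 0.1, 0.699, -0.101]
contact_force: [-0.3, -1.0, -1.6]
width: 0.0205
```

Run:
```python
from h import *
s,p,R=tool(); print(p,R[:,0],s['contact_force'],s['moment'])
cal=viewer.get_calibration("wrist");im=viewer.get_image("wrist");save(im,"m_w.png",(210,170,300,240),8)
im=viewer.get_image("scene"); save(im,f"m_scene.png",(163,125,223,175),10)
```

```text
[ 0.577  -0.2227  0.0844] [ 0.0027 -0.0015 -1.    ] [-0.3163 -1.021  -1.5743] [-0.0845  0.0847 -0.052 ]
```

View pics/m_w.png

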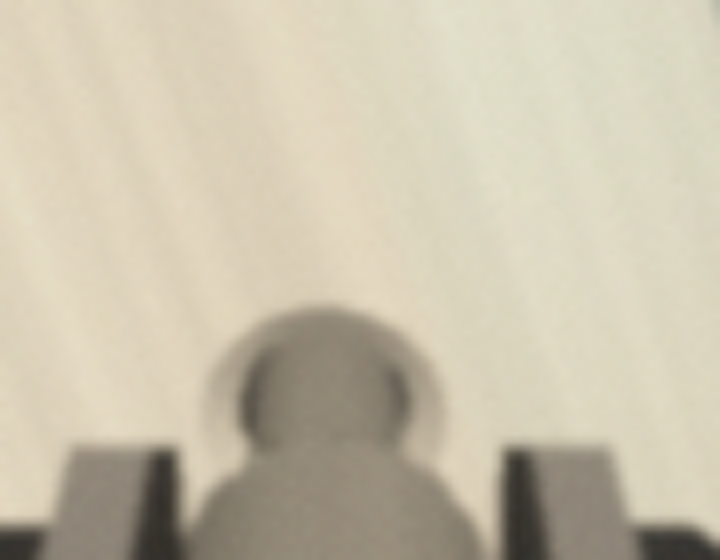

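View pics/m_scene.png

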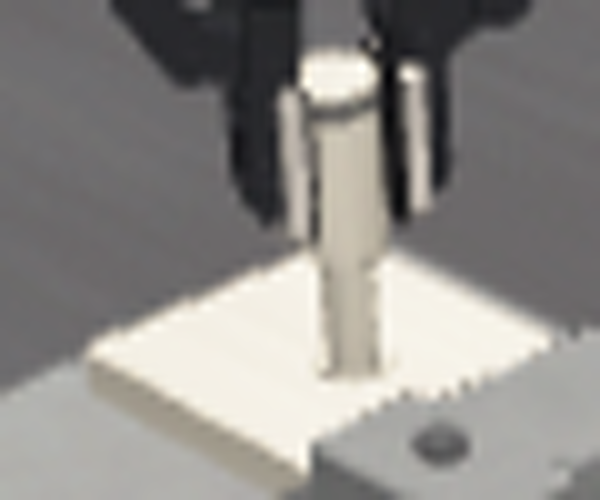

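Call:
move_arm([
  [[5,0,0],0,15],
  [[10,0,0],0,15],
  [[15,0,0],0,15],
  [[20,0,0],0,15],
  [[25,0,0],0,15],
  [[27,0,0],0,15],
  [[27,0,0],0,15],
])

```text
clock: 10.35
position: [0.5768, -0.2228, 0.057]
ee_rot: [0.701, 0.1, 0.699, -0.101]
contact_force: [-1.8, -2.0, -2.1]
width: 0.02
```

Run:
```python
from h import *
s,p,R=tool(); print(p,R[:,0],s['contact_force'],s['moment'])
im=viewer.get_image("scene"); save(im,f"n_scene.png",(163,125,223,175),10)
```

```text
[ 0.5768 -0.2228  0.057 ] [ 0.0019 -0.0014 -1.    ] [-1.8096 -2.0184 -2.0969] [-0.3279  0.3397 -0.009 ]
```

View pics/n_scene.png

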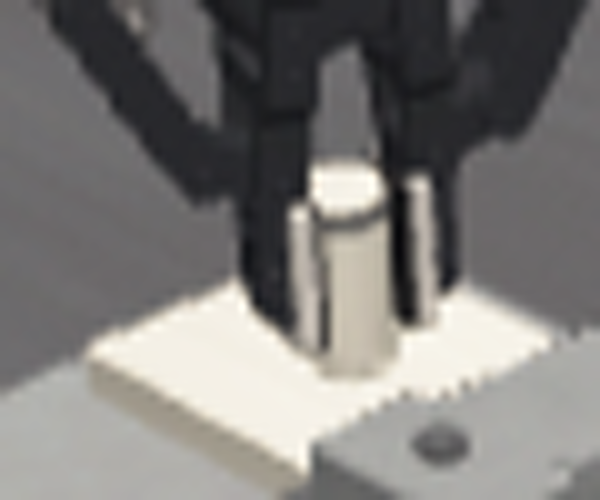

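Almost seated, low force. Push gently a few mm more.

Call:
move_arm([
  [[2,0,0],0,15],
  [[4,0,0],0,15],
  [[4,0,0],0,15],
  [[4,0,0],0,15],
])

```text
clock: 10.73
position: [0.5769, -0.223, 0.0541]
ee_rot: [0.701, 0.1, 0.699, -0.101]
contact_force: [-3.6, -2.3, 4.5]
width: 0.0206
```

Call:
move_arm([
  [[2,0,0],0,15],
  [[2.5,0,0],0,15],
  [[2.5,0,0],0,15],
])

```text
clock: 10.98
position: [0.5769, -0.223, 0.054]
ee_rot: [0.701, 0.1, 0.699, -0.101]
contact_force: [-5.9, -0.3, 14.0]
width: 0.0202
```

Call:
move_arm([
  [[0,0,0],0,20],
  [[0,0,0],0,45],
  [[0,0,0],0,45],
  [[0,0,0],0,45],
  [[-10,0,0],0,45],
  [[-30,0,0],0,45],
  [[-60,0,0],0,45],
  [[-60,0,0],0,45],
])

```text
clock: 11.65
position: [0.5804, -0.2244, 0.1199]
ee_rot: [0.705, 0.099, 0.695, -0.102]
contact_force: [1.0, -0.3, 1.6]
width: 0.0448
```

Run:
```python
from h import *
s,p,R=tool(); print(p,R[:,0],s['contact_force'],s['width'])
im=viewer.get_image("scene"); save(im,f"o_scene.png",(163,115,243,175),9)
im=viewer.get_image("side"); save(im,f"o_side.png",(307,149,387,209),9)
```

```text
[ 0.5804 -0.2244  0.1199] [ 0.0132 -0.0072 -0.9999] [ 0.9916 -0.3196  1.5888] 0.04483674397035756
```

View pics/o_scene.png

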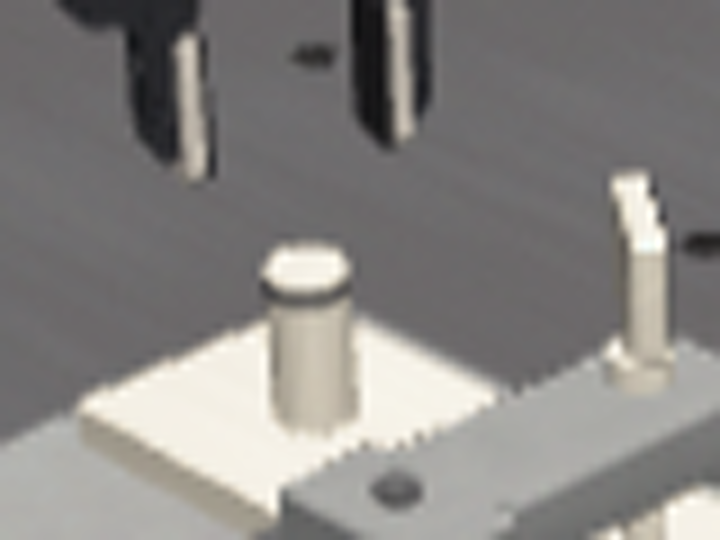

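View pics/o_side.png

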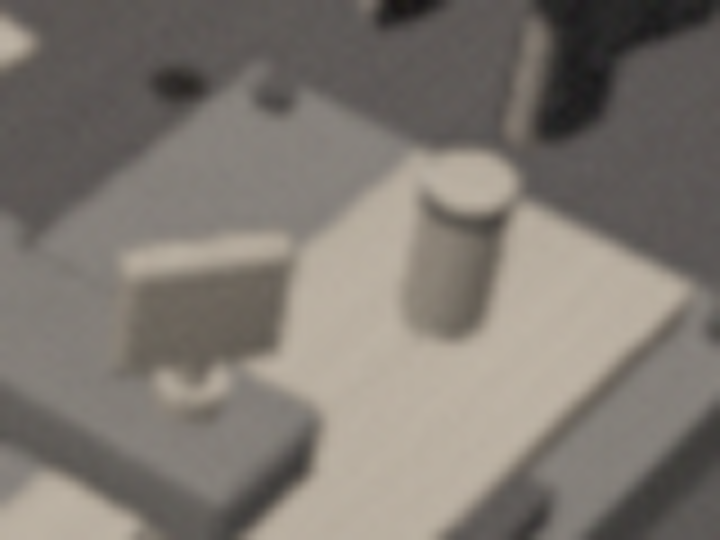

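Run:
```python
from h import *
s,p,R=tool(); print(p,s['qpos'])
for T in ([.5686,-.1095,.22],): print("shift mm",R.T@(np.array(T)-p)*1000)
```

```text
[ 0.578  -0.2233  0.116 ] [-0.4806  0.4185  1.5858 -0.0005  1.1289 -0.1955]
shift mm [-104.5825  106.328   -40.165 ]
```

Call:
move_arm([
  [[-40,0,0],0,45],
  [[-80,0,0],0,45],
  [[-104,25,-10],0.1,45],
  [[-104,60,-22],0.2,45],
  [[-104,90,-34],0.3,45],
  [[-104,106,-40],0.3,45],
  [[-104,106,-40],0.3,45],
  [[-104,106,-40],0.3,45],
])

```text
clock: 12.42
position: [0.5682, -0.109, 0.2187]
ee_rot: [0.68, 0.202, 0.675, -0.204]
contact_force: [0.1, -0.5, 0.0]
width: 0.0448
```

Run:
```python
from h import *
viewer.get_image("scene")
s,p,R=tool(); print(p,R,s['qpos'])
cal=viewer.get_calibration("wrist");im=viewer.get_image("wrist");save(im,"p_w.png",None,1.5);save(im,"p_w2.png",(195,150,315,240),6)
print(proj(cal,[p[0],p[1],.145]))
```

```text
[ 0.5686 -0.11    0.2187] [[ 0.0063  0.5513  0.8343]
 [-0.0047  0.8343 -0.5513]
 [-1.     -0.0005  0.0078]] [-0.3096  0.2854  1.5229 -0.0027  1.3259  0.2749]
[251.3344 198.2805]
```

View pics/p_w.png

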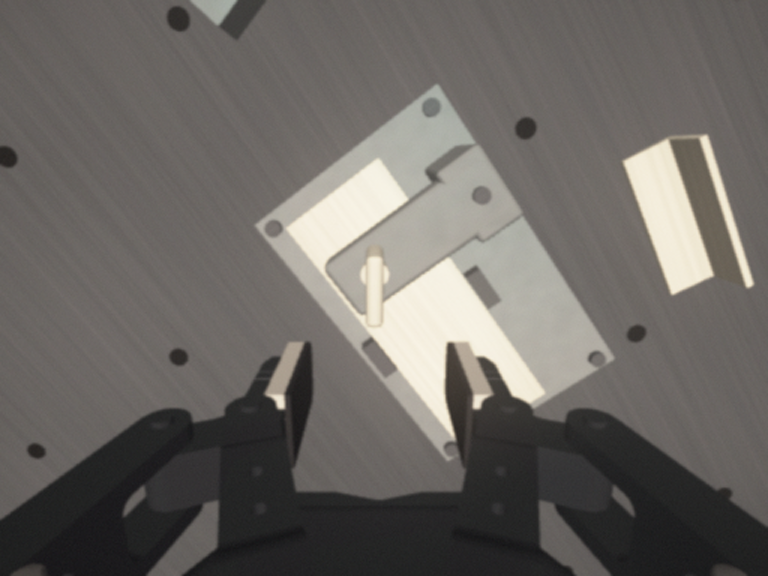

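View pics/p_w2.png

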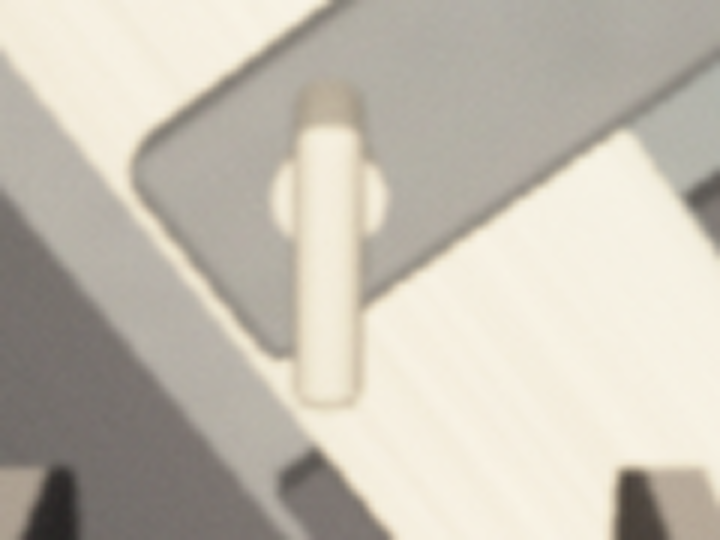

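Run:
```python
from h import *
s,p,R=tool()
cal=viewer.get_calibration("wrist")
for u,z in (((328,265),.145),((330,203),.105)):
    X=onplane(cal,(195+u[0]/6,150+u[1]/6),z); print(X,R.T@(X-p)*1000)
for u in ((328,125),(328,405)):
    X=onplane(cal,(195+u[0]/6,150+u[1]/6),.145); print(R.T@(X-p)*1000)
T=np.array([.5745,-.2255,0])
```

```text
[ 0.5695 -0.1072  0.145 ] [73.7611  3.2541 -1.8018]
[ 0.568  -0.1099  0.105 ] [113.7634   0.2082  -1.8269]
[73.754  21.0805 -1.781 ]
[ 73.7686 -15.3899  -1.8235]
```

Call:
move_arm([
  [[20,0,-1.8],0,40],
  [[50,0,-1.8],0,40],
  [[80,0,-1.8],0,40],
  [[98,0,-1.8],0,40],
  [[105,0,-1.8],0,40],
  [[105,0,-1.8],0,40],
  [[105,0,-1.8],0,40],
])

```text
clock: 13.1
position: [0.5684, -0.1111, 0.114]
ee_rot: [0.68, 0.203, 0.674, -0.205]
contact_force: [0.5, 0.2, 0.3]
width: 0.04
```

Run:
```python
from h import *
s,p,R=tool(); print(p,R,s['contact_force'],s['moment'],s['qpos'])
cal=viewer.get_calibration("wrist");im=viewer.get_image("wrist");save(im,"q_w.png",None,1.5)
print(proj(cal,[p[0],p[1],.145]))
im=viewer.get_image("side"); save(im,f"q_side.png",(287,129,387,209),8)
```

```text
[ 0.5684 -0.1111  0.114 ] [[ 0.0068  0.5531  0.8331]
 [-0.005   0.8331 -0.553 ]
 [-1.     -0.0004  0.0084]] [0.499  0.1832 0.2583] [ 0.0205 -0.0149 -0.0339] [-0.3114  0.366   1.6798 -0.003   1.0878  0.276 ]
[252.6482 276.7274]
```

View pics/q_w.png

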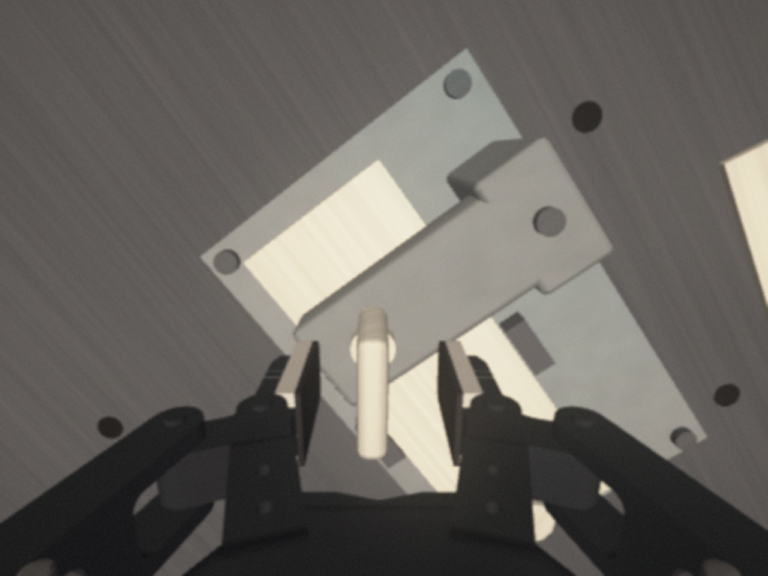

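View pics/q_side.png

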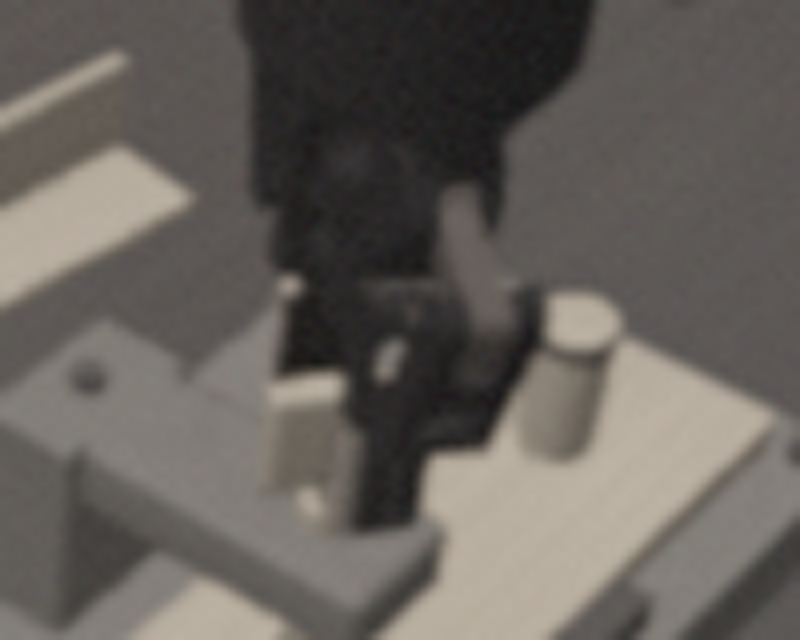

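Run:
```python
from h import *
s,p,R=tool()
cal=viewer.get_calibration("wrist")
for r in (342,458):
    X=onplane(cal,(372/1.5,r/1.5),.145); print(R.T@(X-p)*1000)
X=onplane(cal,(373/1.5,347/1.5),.105); print("hub",R.T@(X-p)*1000)
# pin as seen by side/scene: known
c=viewer.get_calibration("scene");d=viewer.get_calibration("side")
X=tri([(c,(163+305/9,115+267/9)),(d,(307+470/9,149+180/9))]);print("pin top s/s",X)
```

```text
[-29.7497  21.445   -1.6442]
[-29.7638 -14.9328  -1.7407]
hub [10.2433  1.9063 -1.8587]
pin top s/s [ 0.5754 -0.2261  0.0874]
```

Call:
move_arm([
  [[1,1,-2],0,40],
  [[1,1,-2],0,40],
  [[1,1,-2],0,0],
  [[1,1,-2],0,0],
  [[1,1,-2],0,0],
  [[1,1,-2],0,0],
  [[1,1,-2],0,0],
  [[1,1,-2],0,0],
], force=50)

```text
clock: 13.87
position: [0.5678, -0.1087, 0.1148]
ee_rot: [0.681, 0.203, 0.673, -0.205]
contact_force: [-2.2, 1.2, 6.1]
width: 0.0082
```

Run:
```python
from h import *
s,p,R=tool(); print(p,R,s['contact_force'],s['moment'],s['qpos'],s['width'])
cal=viewer.get_calibration("wrist");im=viewer.get_image("wrist");save(im,"r_w.png",None,1.5)
im=viewer.get_image("side"); save(im,f"r_side.png",(287,129,387,209),8)
```

```text
[ 0.5678 -0.1087  0.1148] [[ 0.0089  0.5528  0.8333]
 [-0.0052  0.8333 -0.5527]
 [-0.9999  0.0006  0.0103]] [-2.2252  1.2134  6.1201] [ 0.3615  0.6609 -0.0569] [-0.3081  0.3628  1.6829 -0.0026  1.0858  0.2788] 0.008171535994193508
```

View pics/r_w.png

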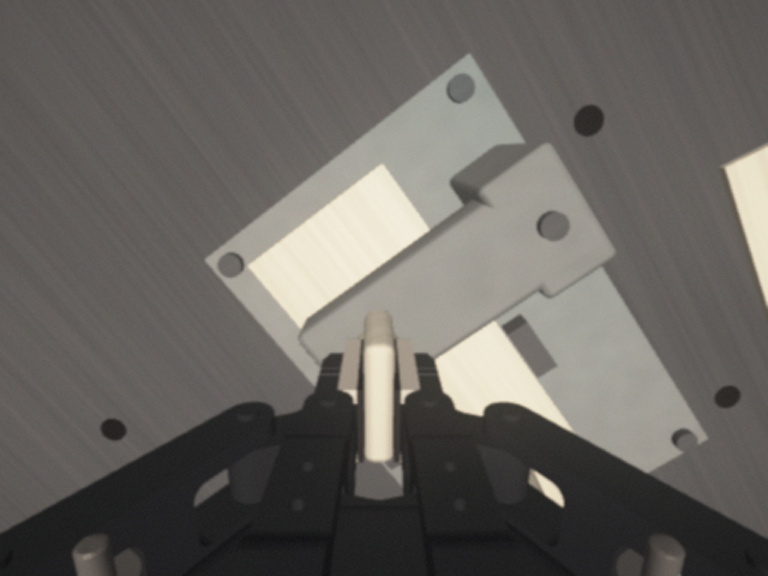

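View pics/r_side.png

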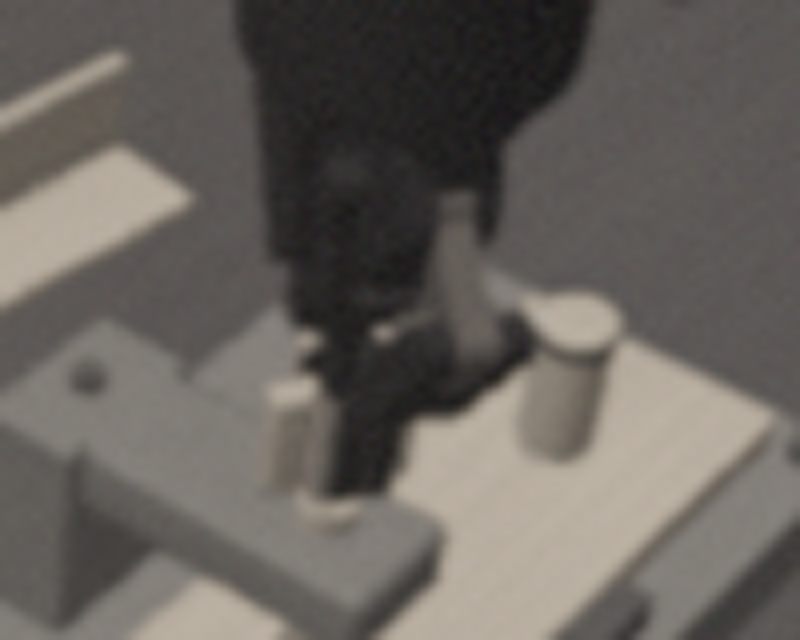

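Call:
move_arm([
  [[0,0,0],0.08,0],
  [[0,0,0],0.16,0],
  [[0,0,0],0.24,0],
  [[0,0,0],0.32,0],
  [[0,0,0],0.4,0],
  [[0,0,0],0.4,0],
])

```text
clock: 14.47
position: [0.5675, -0.1084, 0.1148]
ee_rot: [0.626, 0.335, 0.619, -0.335]
contact_force: [-0.6, 1.1, 3.5]
width: 0.008
```

```bash
cat > st.py <<'E'
from h import *
s,p,R=tool(); print(p,R[:,0],"yaw z",np.arctan2(R[1,2],R[0,2]),"yaw y",np.arctan2(R[1,1],R[0,1]),"F",s['contact_force'],"Ft",R.T@s['contact_force'],"M",s['moment'],"q6",s['qpos'][5],s['effort'],s['width'],s['clock'])
E
python3 st.py
```

```text
[ 0.5675 -0.1084  0.1148] [ 0.0082 -0.0048 -1.    ] yaw z -0.9868929788665632 yaw y 0.5839391874558896 F [-0.6448  1.1084  3.5328] Ft [-3.5432  0.088  -1.2501] M [ 0.3617  0.5511 -0.0665] q6 0.6800484028518052 [ -0.3085 -42.4079 -21.3442  -0.2424  -0.827    0.4854] 0.008040201761008982 14.4667
```

Call:
move_arm([
  [[0,0,0],0.08,0],
  [[0,0,0],0.16,0],
  [[0,0,0],0.24,0],
  [[0,0,0],0.32,0],
  [[0,0,0],0.4,0],
  [[0,0,0],0.4,0],
  [[0,0,0],0.4,0],
])

```text
clock: 15.05
position: [0.5673, -0.1081, 0.1148]
ee_rot: [0.548, 0.452, 0.541, -0.451]
contact_force: [-0.1, 1.7, 2.3]
width: 0.0083
```

```bash
python3 st.py
python3 - <<'E'
from h import *
im=viewer.get_image("wrist");save(im,"s_w.png",None,1.5)
E
```

```text
[ 0.5673 -0.1081  0.1148] [ 0.0077 -0.0041 -1.    ] yaw z -1.3837924450188255 yaw y 0.18704148678983915 F [-0.0789  1.658   2.323 ] Ft [-2.3304  0.2467 -1.631 ] M [ 0.3726  0.6145 -0.0704] q6 1.0768979429573775 [ -0.8517 -42.4246 -21.3896  -0.455   -0.8654   0.0067] 0.008252829910285224 15.05
```

View pics/s_w.png

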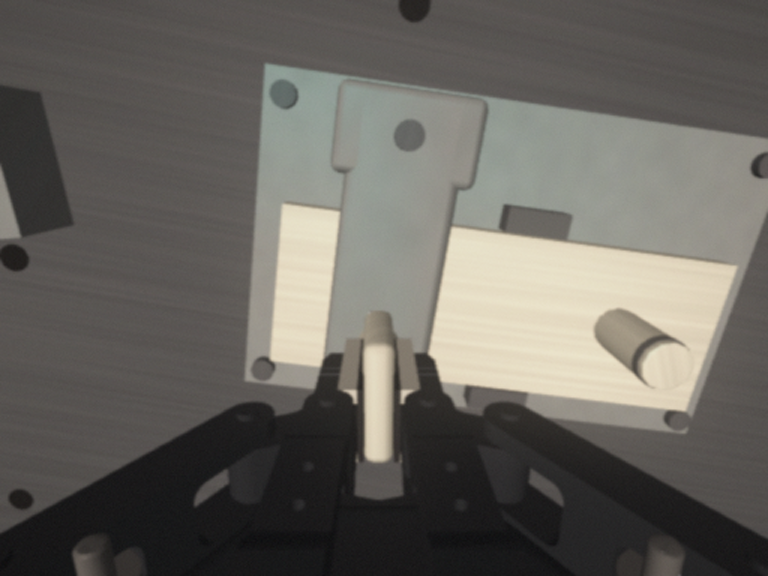

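Call:
move_arm([
  [[0,0,0],0.06,0],
  [[0,0,0],0.12,0],
  [[0,0,0],0.18,0],
  [[0,0,0],0.24,0],
  [[0,0,0],0.3,0],
  [[0,0,0],0.3,0],
  [[0,0,0],0.3,0],
])

```text
clock: 15.68
position: [0.5674, -0.1078, 0.1148]
ee_rot: [0.474, 0.528, 0.469, -0.526]
contact_force: [-0.3, 2.9, 2.3]
width: 0.0077
```

```bash
python3 st.py
```

```text
[ 0.5674 -0.1078  0.1148] [ 0.0079 -0.0036 -1.    ] yaw z -1.6815022039837135 yaw y -0.11068351398835077 F [-0.303   2.9393  2.3361] Ft [-2.3491 -0.6066 -2.8815] M [ 0.4476  0.3363 -0.0376] q6 1.3744808673072528 [ -1.2218 -42.3726 -21.3944  -0.6488  -0.7376  -0.0113] 0.0076511278110876655 15.6833
```

Call:
move_arm([
  [[0,0,0],0.04,0],
  [[0,0,0],0.08,0],
  [[0,0,0],0.12,0],
  [[0,0,0],0.12,0],
  [[0,0,0],0.12,0],
], force=70)

```text
clock: 16.1
position: [0.5674, -0.1077, 0.1148]
ee_rot: [0.442, 0.555, 0.437, -0.552]
contact_force: [-0.0, 1.7, 3.0]
width: 0.0076
```

```bash
python3 st.py
```

```text
[ 0.5674 -0.1077  0.1148] [ 0.0079 -0.0034 -1.    ] yaw z -1.7992516778075627 yaw y -0.22844222655055954 F [-0.0158  1.74    3.0051] Ft [-3.0111 -0.3839 -1.6866] M [0.3679 0.4092 0.0064] q6 1.4921844827490853 [ -1.1624 -42.1662 -21.3064  -0.564   -0.7686  -0.0241] 0.007640086209911532 16.1
```

Call:
move_arm([
  [[0,0,0],0.03,0],
  [[0,0,0],0.06,0],
  [[0,0,0],0.06,0],
  [[0,0,0],0.06,0],
])

```text
clock: 16.43
position: [0.5674, -0.1077, 0.1148]
ee_rot: [0.426, 0.568, 0.421, -0.565]
contact_force: [-1.0, 1.7, 1.7]
width: 0.0079
```

```bash
python3 st.py
```

```text
[ 0.5674 -0.1077  0.1148] [ 0.008  -0.0034 -1.    ] yaw z -1.8574417471953815 yaw y -0.2866370401881223 F [-0.9633  1.6737  1.6634] Ft [-1.6767 -1.3829 -1.3314] M [ 0.3373  0.4717 -0.033 ] q6 1.5503851647350702 [ -1.156  -42.3135 -21.3348  -0.5471  -0.7432  -0.031 ] 0.007927549751892877 16.4333
```

Call:
move_arm([
  [[0,0,0],0.03,0],
  [[0,0,0],0.06,0],
  [[0,0,0],0.06,0],
  [[0,0,0],0.06,0],
])

```text
clock: 16.77
position: [0.5674, -0.1076, 0.1149]
ee_rot: [0.41, 0.579, 0.405, -0.576]
contact_force: [0.1, 3.7, 4.1]
width: 0.0082
```

```bash
python3 st.py
```

```text
[ 0.5674 -0.1076  0.1149] [ 0.0078 -0.004  -1.    ] yaw z -1.9129828071810755 yaw y -0.34217664377794466 F [0.0653 3.676  4.1053] Ft [-4.1193 -1.1362 -3.4802] M [0.4269 0.4489 1.2813] q6 1.6066663033561321 [ -2.6686 -42.1552 -21.2593  -0.0352  -0.7569   1.276 ] 0.008217294174568167 16.7667
```

Call:
move_arm([
  [[0,0,0],0.03,0],
  [[0,0,0],0.06,0],
  [[0,0,0],0.06,0],
  [[0,0,0],0.06,0],
])

```text
clock: 17.1
position: [0.5674, -0.1077, 0.115]
ee_rot: [0.395, 0.59, 0.389, -0.587]
contact_force: [-1.2, 2.2, 3.6]
width: 0.0082
```

```bash
python3 st.py
```

```text
[ 0.5674 -0.1077  0.115 ] [ 0.0077 -0.0049 -1.    ] yaw z -1.9678984423195698 yaw y -0.3970881120633184 F [-1.1754  2.1905  3.5588] Ft [-3.5786 -1.8989 -1.56  ] M [0.4727 0.4042 2.3281] q6 1.6626442168640918 [ -3.784  -41.8206 -21.1593   0.3335  -0.7918   2.2903] 0.008167199465762604 17.1
```

Call:
move_arm([
  [[0,0,0],-0.03,0],
  [[0,0,0],-0.06,0],
  [[0,0,0],-0.06,0],
  [[0,0,0],-0.06,0],
])

```text
clock: 17.43
position: [0.5674, -0.1077, 0.1149]
ee_rot: [0.412, 0.578, 0.406, -0.576]
contact_force: [0.1, 2.0, 2.8]
width: 0.0078
```

```bash
python3 st.py
```

```text
[ 0.5674 -0.1077  0.1149] [ 0.0076 -0.0047 -1.    ] yaw z -1.9086363839467826 yaw y -0.33782325048707135 F [0.1049 1.9685 2.7792] Ft [-2.7876 -0.529  -1.8866] M [0.4521 0.4023 1.1729] q6 1.6031608998916962 [ -2.4904 -42.5657 -21.3639  -0.1156  -0.6829   1.1509] 0.00781411536725071 17.4333
```

Call:
move_arm([
  [[0,0,0],-0.02,0],
  [[0,0,0],-0.04,0],
  [[0,0,0],-0.04,0],
  [[0,0,0],-0.04,0],
])

```text
clock: 17.77
position: [0.5674, -0.1076, 0.1148]
ee_rot: [0.423, 0.57, 0.417, -0.568]
contact_force: [-0.5, 1.4, 3.4]
width: 0.0077
```

```bash
python3 st.py
python3 - <<'E'
from h import *
im=viewer.get_image("wrist");save(im,"t_w.png",(200,190,300,320),6)
E
```

```text
[ 0.5674 -0.1076  0.1148] [ 0.0078 -0.0041 -1.    ] yaw z -1.8705827889741142 yaw y -0.29977264397788805 F [-0.547   1.4162  3.3709] Ft [-3.3809 -0.9116 -1.1861] M [0.4489 0.3808 0.0349] q6 1.564424842364045 [ -1.232  -42.5238 -21.3814  -0.5714  -0.6968   0.0333] 0.007745442496424649 17.7667
```

View pics/t_w.png

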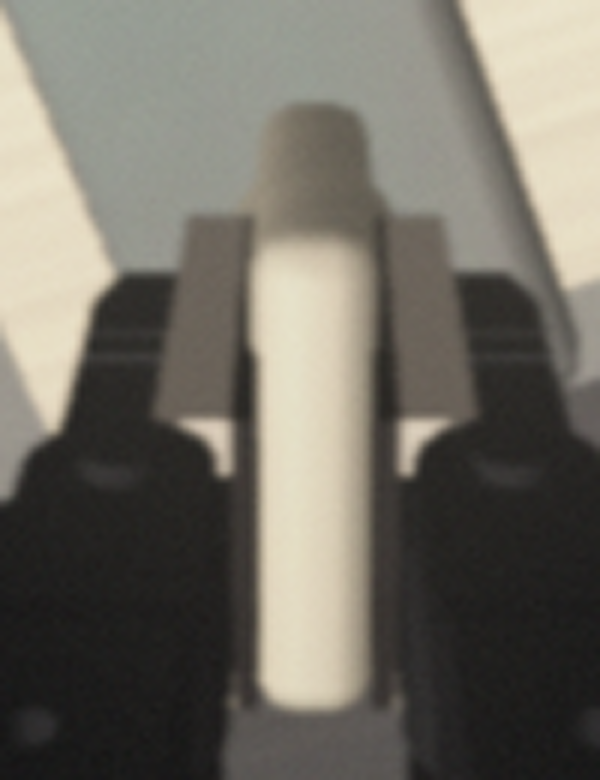

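Call:
move_arm([
  [[0,0,0],-0.08,0],
  [[0,0,0],-0.18,0],
  [[0,0,0],-0.28,0],
  [[0,0,0],-0.38,0],
  [[0,0,0],-0.48,0],
  [[0,0,0],-0.58,0],
  [[0,0,0],-0.6,0],
  [[0,0,0],-0.6,0],
])

```text
clock: 18.48
position: [0.5674, -0.1082, 0.1148]
ee_rot: [0.572, 0.42, 0.565, -0.42]
contact_force: [-0.7, 0.2, 2.2]
width: 0.0079
```

Call:
move_arm([
  [[0,0,0],-0.08,0],
  [[0,0,0],-0.18,0],
  [[0,0,0],-0.28,0],
  [[0,0,0],-0.38,0],
  [[0,0,0],-0.48,0],
  [[0,0,0],-0.58,0],
  [[0,0,0],-0.6,0],
  [[0,0,0],-0.6,0],
])

```text
clock: 19.15
position: [0.5677, -0.1086, 0.1149]
ee_rot: [0.671, 0.233, 0.664, -0.235]
contact_force: [0.3, -0.8, 0.9]
width: 0.0076
```

```bash
python3 st.py
```

```text
[ 0.5677 -0.1086  0.1149] [ 0.0086 -0.0054 -0.9999] yaw z -0.6754016878511846 yaw y 0.8954067446639742 F [ 0.2624 -0.8286  0.8646] Ft [-0.8578 -0.4816  0.7316] M [0.2962 0.2539 0.0059] q6 0.36897593638117543 [  0.4677 -43.1573 -20.8611  -0.03    -0.2099  -0.1271] 0.00761730069936732 19.15
```

Remaining: 1.273 − 0.895 = 0.378.

Call:
move_arm([
  [[0,0,0],-0.08,0],
  [[0,0,0],-0.16,0],
  [[0,0,0],-0.24,0],
  [[0,0,0],-0.32,0],
  [[0,0,0],-0.38,0],
  [[0,0,0],-0.38,0],
  [[0,0,0],-0.38,0],
])

```text
clock: 19.73
position: [0.5681, -0.1087, 0.1149]
ee_rot: [0.703, 0.104, 0.696, -0.107]
contact_force: [1.3, -0.3, 0.7]
width: 0.0076
```

```bash
python3 st.py
python3 - <<'E'
from h import *
im=viewer.get_image("wrist");save(im,"u_w.png",None,1.5)
im=viewer.get_image("scene");save(im,"u_scene.png",(130,60,430,280),2.6)
im=viewer.get_image("side"); save(im,"u_side.png",(150,110,420,330),2.8)
E
```

```text
[ 0.5681 -0.1087  0.1149] [ 0.0092 -0.0055 -0.9999] yaw z -0.2989319157305499 yaw y 1.2718375560748376 F [ 1.3295 -0.271   0.7052] Ft [-0.6914  0.1307  1.3576] M [0.4265 0.2246 0.0269] q6 -0.0076147990005526614 [  0.3372 -43.4169 -20.7352  -0.2247  -0.1419   0.0055] 0.007599295704972628 19.7333
```

View pics/u_w.png

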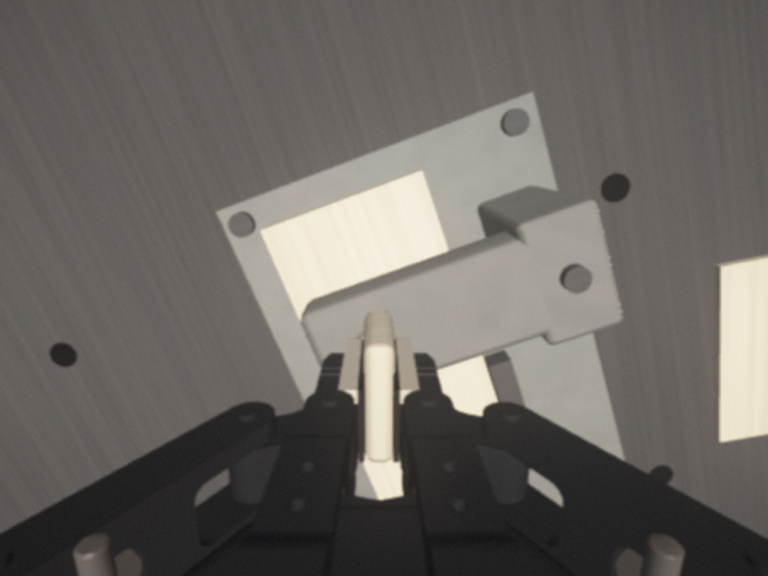

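View pics/u_scene.png

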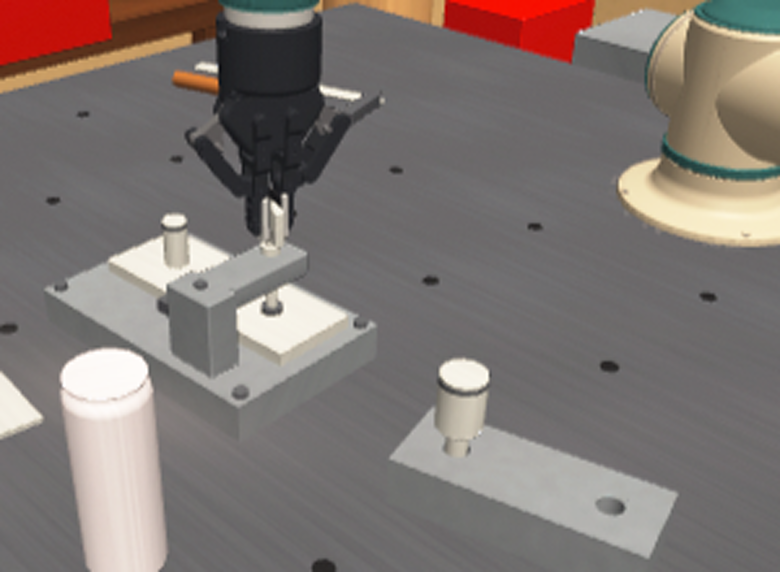

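View pics/u_side.png

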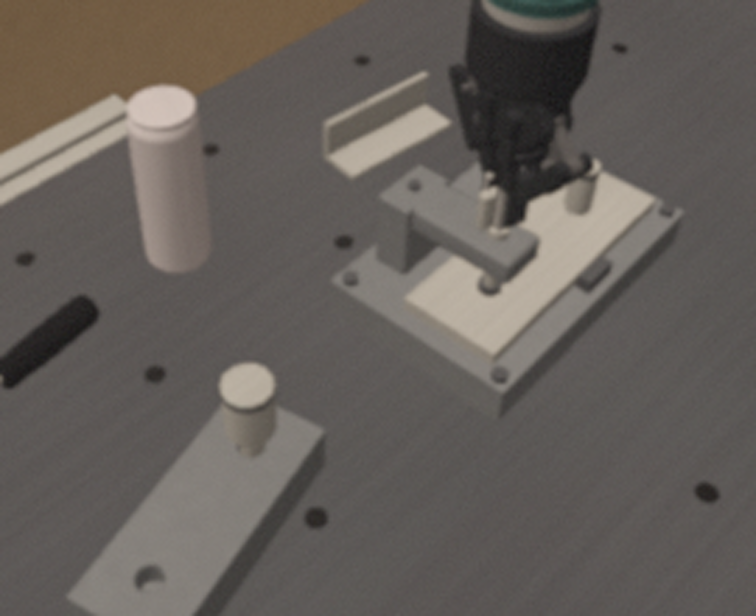

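Run:
```python
from rig import manip
print(manip.sign_off())
```

```text
the job is handed in; nothing more can be done
None
```

The job is done and handed in at about 20 s on the robot's clock. `sign_off` gives no verdict, so these results rest on my own readings.

- **Slim pin:** I took it from the rack and pushed it through the flange hole until the shoulder stopped. The tool stopped at z = 0.054 m and the upward push reached 14 N. The expected seating height was 0.0538 m. Pictures after release show the pin upright with its head on the flange.
- **Thumbscrew seating:** I turned it clockwise about 1.28 rad until it hit the hard stop. The moment about the screw's axis rose from about 0 to 2.3 N m. It fell back to about 0 on unloading, at a tool yaw of −0.30 rad, so the paddle did not slip in the pads.
- **Back-off:** I turned it back 1.57 rad from the seated point, to a measured yaw of 1.272 rad against a target of 1.273. The gripper still holds the paddle with 70 N set, and side forces are about 1 N.
- **Other items:** The thick pin, can and angle offcut look unmoved in the last pictures. The screwdriver's handle also looks in place, but its shaft was outside my final crops.

**Disagreements:** The wrist camera and the scene and side pair differed by 2–4 mm on positions. I resolved this by measuring the pin's foot against the hole in the same pictures before inserting. The finger opening also read 1–2 mm below the true widths (20 mm on the 22 mm head, 7.6 mm on the 9 mm paddle).

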